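# Load the tray for the medication round

## Robot

A 6-joint arm with a two-finger parallel gripper is mounted at the origin on the work surface. World frame = base frame: x ahead of the robot, y to its left, z up, the work surface at z = 0. Lengths are in m, angles in rad, forces in N, time in s.
With the tool pointing down it reaches from about 0.375 to 0.975 m from the base axis. Payload 3.8 kg.
Tool frame: the origin (TCP) lies midway between the tips of the shut fingers; the grasp point (between the pads) lies 19 mm behind it; z points along the fingers, y is the line along which they close (so a half turn about z gives the same grasp; the last joint's range is limited). The gripper opens to 85 mm and grips with 20 to 120 N. Pads are 22 mm wide; open, the fingers measure 114 mm over their backs; the gripper's body (76 mm by 85 mm) begins 54 mm behind the grasp point. The pads swing forward as they close: fully open they stand 13 mm farther back than shut.
Start: joints at [-1.331, 0.264, 1.604, -0, 1.274, -0.037], TCP at [0.184, -0.649, 0.231] pointing down, gripper open.
Joint ranges: [-2.63, 2.63], [-0.94, 2.18], [0.31, 2.57], [-1.31, 4.45], [0, 2.66], [-2.55, 2.55]. Speed limits (rad/s): [2.57, 2.57, 3.14, 3.14, 3.14, 3.14].

## Interface

Orientations are given as a rotation vector (axis times angle).
In Python, from workcell import bot, imaging gives the robot as it stands.
- The arm moves only by the tool step_arm, never from a script. Its argument "series" is a list of rows, each an object of numbers: "grip": the closure, from -1 (fully open) to 1 (shut); "x", "y", "z": the shift along the tool's x, y, z normalised to -1 to 1, where 1 is 500 mm; "ax", "ay", "az": the turn, a rotation vector about the tool's x, y, z normalised to -1 to 1, where 1 is 30 degrees. A call has 1 to 12 rows; each row is the pose to reach, as a shift and turn from the pose commanded when the call began, along the tool's axes at that moment; what a row does not reach only later rows make up. A row lasts 1/10 s, in which the tool goes at most 50 mm and 8.59 degrees, less where a joint would pass 70% of its speed; a pose out of reach is approached as far as the arm can. A call with a number of a shift or a turn outside -1 to 1 is refused whole. A call with a gripper value outside its range is refused whole. The fingers move at their own pace and stop on an object; "force" is the grip in N (left out, the last holds). Time passes only in rows, so rows that repeat a pose let the fingers close. It gives the time, the measured TCP pose, the force, the opening and the grip force at its end, in the units of the state.
- bot.read_state(): the state, without advancing time (a new reading comes with each control period).
- imaging.read_camera(name): name is "scene" or "top" or "wrist"; returns a dict with "img" (480x640x3 uint8, red, green, blue), "fx", "fy", "cx", "cy" (pixels), "R" (3x3) and "t" (3): a world point X has camera coordinates R X + t. Camera axes: x right, y down, z forward; pixel columns grow to the right and rows downward; lengths in m; the calibration is good to about 2 mm. A picture is of the moment at which its call begins. There is no depth.
- bot.finish_job(): hands the job in; it is judged then, once.
The state is a dict: "time": time; "q": joint angles; "joint_vel": joint speeds; "joint_torque": joint torques, N m; "tool_pos": TCP position; "tcp_rot": TCP orientation; "wrist_force": force on the tool from outside, world axes, zero at the start; "torque": the same for the moment, N m; "width": opening from 0.0 (shut) to 1.0 (fully open); "grip_force": force on a finger pad.
Only numpy, scipy, OpenCV 4.12 (cv2) and the standard library are available. Lean on these libraries where they do the work, as an engineer would, in place of code of your own. Each camera call takes 0.05 s, during which the arm holds its last target. There are 200 camera calls.

## Task

Load the tray for the medication round: stand every day box flat and straight in its own bay, long side along the tray, filling the row of three beside the two square compartments before using the other row; slide the roll of tape up off its post and lay it flat in the middle of one square compartment; and in the middle of the other stand all the tumblers as one upright stack, nested home with no more than a light push so that they do not jam. Keep the filled boxes upright, and leave the wipes canister and the phone where they are.

Things in the scene. Friction and masses are not known exactly. Their poses are not given: they have to be found in the camera images.
- tray: flat grey tray, fixed; origin under its centre, x along its short side (236 mm), y along its long side (298 mm), z up. Floor 6 mm thick, rim 12 mm above the table, pale ribs and lands 4 mm above the floor, nothing on it higher than 14 mm. From its +y end: two square compartments (111 x 86 mm), the near row of three bays, the far row of three bays (each a recess 54 x 96 mm, long side along y)
- near1 (a point): centre of bay 1 of 3 of the row beside the two square compartments, 16 mm above the tray floor, where the centre of a box standing in it belongs (neighbouring bays of a row are 74 mm apart along the tray's x, the rows 100 mm apart along its y); axes as the tray's
- near2 (a point): centre of bay 2 of 3 of the row beside the two square compartments, 16 mm above the tray floor, where the centre of a box standing in it belongs (neighbouring bays of a row are 74 mm apart along the tray's x, the rows 100 mm apart along its y); axes as the tray's
- near3 (a point): centre of bay 3 of 3 of the row beside the two square compartments, 16 mm above the tray floor, where the centre of a box standing in it belongs (neighbouring bays of a row are 74 mm apart along the tray's x, the rows 100 mm apart along its y); axes as the tray's
- far1 (a point): centre of bay 1 of 3 of the row farther from the square compartments, 16 mm above the tray floor, where the centre of a box standing in it belongs; axes as the tray's
- far2 (a point): centre of bay 2 of 3 of the row farther from the square compartments, 16 mm above the tray floor, where the centre of a box standing in it belongs; axes as the tray's
- far3 (a point): centre of bay 3 of 3 of the row farther from the square compartments, 16 mm above the tray floor, where the centre of a box standing in it belongs; axes as the tray's
- end1 (a point): centre of one of the two square compartments at the tray's +y end, on the tray floor (their centres are 115 mm apart); axes as the tray's
- end2 (a point): centre of one of the two square compartments at the tray's +y end, on the tray floor (their centres are 115 mm apart); axes as the tray's
- box1_mid (a point): centre of a filled day box, a mint green pill box with four clear lids, standing on the table: 44 mm (x) by 88 mm (y, long side) by 32 mm tall (z), about 100 g; centre is 16 mm above its underside. May be absent. Boxes are all alike
- box2_mid (a point): centre of a filled day box, a mint green pill box with four clear lids, standing on the table: 44 mm (x) by 88 mm (y, long side) by 32 mm tall (z), about 100 g; centre is 16 mm above its underside. May be absent. Boxes are all alike
- box3_mid (a point): centre of a filled day box, a mint green pill box with four clear lids, standing on the table: 44 mm (x) by 88 mm (y, long side) by 32 mm tall (z), about 100 g; centre is 16 mm above its underside. May be absent. Boxes are all alike
- box4_mid (a point): centre of a filled day box, a mint green pill box with four clear lids, standing on the table: 44 mm (x) by 88 mm (y, long side) by 32 mm tall (z), about 100 g; centre is 16 mm above its underside. May be absent. Boxes are all alike
- box5_mid (a point): centre of a filled day box, a mint green pill box with four clear lids, standing on the table: 44 mm (x) by 88 mm (y, long side) by 32 mm tall (z), about 100 g; centre is 16 mm above its underside. May be absent. Boxes are all alike
- box6_mid (a point): centre of a filled day box, a mint green pill box with four clear lids, standing on the table: 44 mm (x) by 88 mm (y, long side) by 32 mm tall (z), about 100 g; centre is 16 mm above its underside. May be absent. Boxes are all alike
- tumbler1_mid (a point): centre of a tapered pale drinking tumbler standing mouth up: 90 mm tall, 62 mm across the rim (56 inside), tapering to 41 mm above its 44 mm wide foot, 60 g; centre on the axis 45 mm above the underside, z up. Lightly home, one stands 36 to 39 mm higher than the one it is in (its foot meets the taper); a push over 35 N jams them. All alike
- tumbler2_mid (a point): centre of a tapered pale drinking tumbler standing mouth up: 90 mm tall, 62 mm across the rim (56 inside), tapering to 41 mm above its 44 mm wide foot, 60 g; centre on the axis 45 mm above the underside, z up. Lightly home, one stands 36 to 39 mm higher than the one it is in (its foot meets the taper); a push over 35 N jams them. All alike
- tumbler3_mid (a point): centre of a tapered pale drinking tumbler standing mouth up: 90 mm tall, 62 mm across the rim (56 inside), tapering to 41 mm above its 44 mm wide foot, 60 g; centre on the axis 45 mm above the underside, z up. Lightly home, one stands 36 to 39 mm higher than the one it is in (its foot meets the taper); a push over 35 N jams them. All alike
- post_top (a point): top centre of the upright steel post (18 mm thick) of the roll stand, 80 mm above the table; the stand is fixed, its round foot is 90 mm across and 14 mm thick and the post rises 66 mm from it
- tape_mid (a point): centre of the roll of wound tape: 64 mm across, 50 mm tall along its axis z, with a 28 mm core hole, about 110 g; it starts on the stand's foot with the post through its core, its top 16 mm below the top of the post
- table: the wooden table the robot stands on; origin at the middle of its top; fixed
- wipes: canister of wipes, white with blue, 94 mm across, 105 mm tall; origin under its centre. A bystander
- phone: black phone lying on the table, 72 x 148 x 9 mm; origin under its centre. A bystander
There are look-alikes about, which are no part of the job. What is shaped like the part that bears tumbler1_mid but orange or red is not meant.

How it is judged:
By the outcome, as a careful person would: the job done as asked, in the order asked, and still so for the second after the job is handed in, with the robot touching nothing.
Of box1, box2, box3, box4, box5, box6 only 4 to 6 are there at a start; the rules pass over those that are not, and their reading is None.
At some moment in a run one of box1, box2, box3, box4, box5, box6 may be knocked a few centimetres aside while the robot is not near it.
It also fails if it takes over 210 s, if anything falls off the work surface, if the arm or the gripper's body presses on something with over 40 N, if the wrist force passes 120 N, or if a joint passes its speed limit or range.

## Working session

There is one attempt and no reset: what is moved stays moved. The work goes in short steps, Python scripts to look and compute and a tool call to move; the robot and the scene stay as the last step left them, time stands still between calls to the robot, and variables do not carry over. Pictures are saved under pics/ and viewed, at most 14 in all, crops included, and the job is handed in when it is done.

Besides the shell and the picture viewer there is one more tool, called after "Call:" in YAML: its name, and indented under it one key for each argument. step_arm: Moves the arm, as the interface text tells. Scaled input: -1 to 1 covers 500 mm each way for a shift and 30 degrees each way for a turn. Its arguments: {"type":"object","properties":{"series":{"type":"array","items":{"type":"object","properties":{"grip":{"type":"number"},"x":{"type":"number","minimum":-1,"maximum":1},"y":{"type":"number","minimum":-1,"maximum":1},"z":{"type":"number","minimum":-1,"maximum":1},"ax":{"type":"number","minimum":-1,"maximum":1},"ay":{"type":"number","minimum":-1,"maximum":1},"az":{"type":"number","minimum":-1,"maximum":1}}}},"force":{"type":"number"}},"required":["series"]}

```bash
mkdir -p pics; ls; python3 - <<'E'
from workcell import bot, imaging
import cv2,pickle
for n in("scene","top"):
    c=imaging.read_camera(n); cv2.imwrite(f"pics/{n}0.png",c["img"][:,:,::-1]); pickle.dump(c,open(f"{n}0.pkl","wb"))
    print(n,c["fx"],c["cx"],c["cy"],(-c["R"].T@c["t"]).round(3),c["R"].round(3).tolist())
print(bot.read_state())
E
```

```text
pics
scene 598.4235481981862 314.0279581831604 233.89903237200892 [1.512 0.862 1.076] [[-0.629, 0.777, -0.023], [0.492, 0.375, -0.785], [-0.602, -0.505, -0.619]]
top 624.3351845286475 325.14265530505173 241.14905211102362 [0.384 0.078 1.537] [[0.004, -1.0, 0.018], [-0.995, -0.006, -0.104], [0.104, -0.018, -0.994]]
{'time': 0.1, 'q': array([-1.33084668e+00,  2.64694546e-01,  1.60524951e+00,  1.72115982e-06,
        1.27373638e+00, -3.68668843e-02]), 'joint_vel': array([ 0.00076386, -0.00207149, -0.00213711, -0.00040257,  0.0003688 ,
       -0.00010724]), 'joint_torque': array([ 9.14077755e-04, -5.16706109e+01, -3.68589056e+01, -4.10471102e-05,
        6.27846457e-03, -1.39226145e-05]), 'tool_pos': array([ 0.18433298, -0.64863813,  0.23006876]), 'tcp_rot': array([-3.10949192e+00, -4.33148036e-01,  3.29641499e-04]), 'wrist_force': array([ 0.71500415,  0.24201078, -1.00606487]), 'torque': array([ 0.00712682, -0.01815716, -0.01952388]), 'grip_force': 0.0, 'width': 0.9988314665797047}
```

View pics/top0.png

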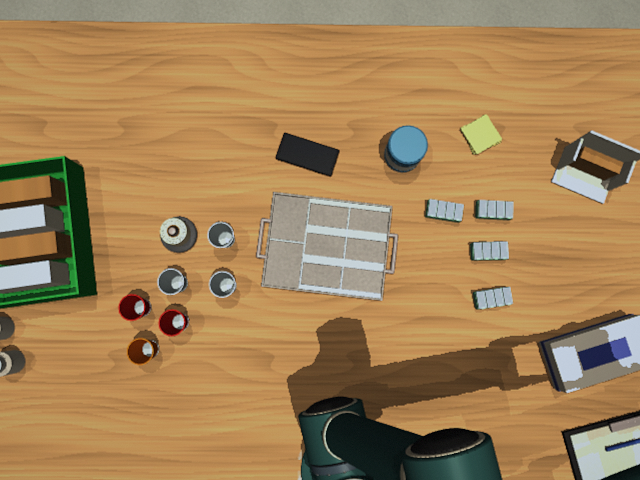

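View pics/scene0.png

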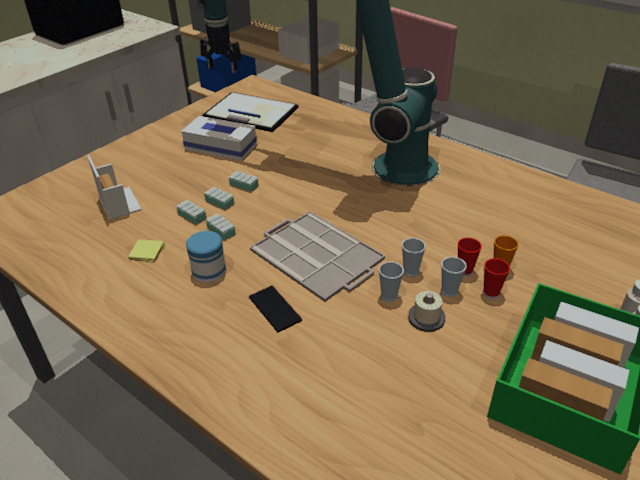

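The top view shows the tray centred at about (328,246) with its compartments on the left (+y). Four mint boxes are at (445,210), (495,210), (490,250) and (493,298). Pale tumblers are at (221,235), (222,284) and (172,281), and the tape and post are at (177,232). The red and orange cups are decoys. The scene view agrees with this.

```bash
cat > h.py <<'E'
import numpy as np, cv2
from scipy.spatial.transform import Rotation as Ro
from workcell import bot, imaging
def cam(n,save=None):
    c=imaging.read_camera(n)
    if save: cv2.imwrite(f"pics/{save}.png",c["img"][:,:,::-1])
    return c
def ray(c,uv,z):
    uv=np.atleast_2d(np.asarray(uv,float)); o=-c["R"].T@c["t"]
    d=np.c_[(uv[:,0]-c["cx"])/c["fx"],(uv[:,1]-c["cy"])/c["fy"],np.ones(len(uv))]@c["R"]
    return o+d*((z-o[2])/d[:,2])[:,None]
def proj(c,P):
    p=np.atleast_2d(P)@c["R"].T+c["t"]; return p[:,:2]/p[:,2:]*[c["fx"],c["fy"]]+[c["cx"],c["cy"]]
def ang(v): return (np.degrees(np.arctan2(v[1],v[0]))+90)%180-90
def rect(c,cnt,z):
    """contour -> on plane z: centre, long-side angle deg, (long,short) mm"""
    P=ray(c,cnt.reshape(-1,2),z)[:,:2]
    (b)=cv2.boxPoints(cv2.minAreaRect((P*1000).astype(np.float32)))/1000
    e1,e2=b[1]-b[0],b[2]-b[1]
    if np.linalg.norm(e1)<np.linalg.norm(e2): e1,e2=e2,e1
    return b.mean(0),np.degrees(np.arctan2(e1[1],e1[0]))%180,(np.linalg.norm(e1)*1e3,np.linalg.norm(e2)*1e3)
def blobs(m,amin,amax=1e9,k=3):
    m=cv2.morphologyEx(m.astype(np.uint8)*255,cv2.MORPH_CLOSE,np.ones((k,k)))
    return [x for x in cv2.findContours(m,cv2.RETR_EXTERNAL,cv2.CHAIN_APPROX_NONE)[0] if amin<cv2.contourArea(x)<amax]
def hsv(c): return cv2.cvtColor(c["img"],cv2.COLOR_RGB2HSV).astype(int)
def boxes(c,amin=100,amax=2500):
    h=hsv(c); m=(h[...,0]>55)&(h[...,0]<105)&(h[...,1]>10)&(h[...,2]>70)|((h[...,1]<40)&(h[...,2]>110))
    return blobs(m,amin,amax)
def pose():
    s=bot.read_state(); M=Ro.from_rotvec(s["tcp_rot"]).as_matrix()
    return s,M
def go(x,y,z,yaw,frm=None):
    """steps (normalised) from pose (x,y,z,yaw deg of tool x) or the measured one to target"""
    if frm is None:
        s,M=pose(); frm=(*s["tool_pos"],np.degrees(np.arctan2(M[1,0],M[0,0])))
    a=np.radians(frm[3]); d=np.array([x,y,z])-frm[:3]
    X=np.array([np.cos(a),np.sin(a),0]);Y=np.array([np.sin(a),-np.cos(a),0])
    print("x %.3f y %.3f z %.3f az %.3f"%(d@X/.5,d@Y/.5,-d[2]/.5,-(yaw-frm[3])/30), "from",np.round(frm,4),"dist %.0f"%(1e3*np.linalg.norm(d)))
E
python3 - <<'E'
from h import *
import pickle
c=pickle.load(open("top0.pkl","rb"))
for b in boxes(c):
    p,a,l=rect(c,b,.032); u=b.reshape(-1,2).mean(0)
    if u[0]>150 and u[1]<400: print("px",u.round(),"c",p.round(3),round(a,1),np.round(l))
t=ray(c,[(275,193),(393,207),(382,300),(262,287)],.012)[:,:2]; print("tray",t.round(3).tolist(),t.mean(0),[np.linalg.norm(t[i]-t[i-1]).round(3) for i in range(4)], np.degrees(np.arctan2(*(t[0]-t[1])[::-1])),np.degrees(np.arctan2(*(t[3]-t[2])[::-1])))
print("tumb",ray(c,[(220,234),(171,280),(221,284)],.09).round(3).tolist(),"post",ray(c,[(176,231)],.08))
w=cam("wrist","w0"); s,M=pose()
print("cam in tool", M.T@(-w["R"].T@w["t"]-s["tool_pos"]), (w["R"]@M).round(3).tolist(), w["fx"])
E
```

```text
px [568. 362.] c [ 0.253 -0.532] 15.7 [87. 61.]
px [623. 341.] c [ 0.307 -0.655] 177.2 [125.  99.]
px [178. 321.] c [0.348 0.402] 169.0 [30. 27.]
px [493. 298.] c [ 0.407 -0.355] 98.9 [89. 43.]
px [222. 284.] c [0.437 0.299] 1.1 [63. 62.]
px [172. 282.] c [0.44 0.42] 45.8 [67. 63.]
px [490. 250.] c [ 0.522 -0.349] 90.3 [88. 44.]
px [221. 235.] c [0.556 0.305] 90.4 [65. 61.]
px [173. 231.] c [0.565 0.42 ] 90.4 [63. 61.]
px [495. 209.] c [ 0.623 -0.363] 88.5 [86. 44.]
px [445. 210.] c [ 0.62 -0.24] 81.3 [88. 44.]
px [580. 183.] c [ 0.692 -0.579] 67.0 [138.  56.]
px [407. 144.] c [ 0.783 -0.151] 90.5 [97. 93.]
tray [[0.663, 0.176], [0.63, -0.116], [0.4, -0.088], [0.43, 0.205]] [0.53076709 0.04421377] [np.float64(0.234), np.float64(0.294), np.float64(0.231), np.float64(0.294)] 83.57982147931267 84.11133482283523
tumb [[0.551, 0.298, 0.09], [0.443, 0.408, 0.09], [0.435, 0.293, 0.09]] post [[0.55821362 0.40197569 0.08      ]]
cam in tool [ 0.07986882 -0.00022081 -0.14290194] [[0.001, 1.0, -0.0], [-0.949, 0.001, -0.316], [-0.316, 0.0, 0.949]] 352.8772840823724
```

```bash
python3 - <<'E'
from h import *
go(.34,-.45,.3,38.9)
go(.50,-.20,.3,61.5,(.34,-.45,.3,38.9))
go(.53,.10,.3,84,(.5,-.2,.3,61.5))
E
```

```text
x 0.408 y -0.297 z -0.140 az -0.768 from [ 0.1843 -0.6487  0.2302 15.8594] dist 262
x 0.563 y -0.188 z -0.000 az -0.753 from [ 0.34 -0.45  0.3  38.9 ] dist 297
x 0.556 y -0.234 z -0.000 az -0.750 from [ 0.5 -0.2  0.3 61.5] dist 301
```

Call:
step_arm:
  series:
    - {"x":0.41,"y":-0.3,"z":-0.14,"az":-0.77,"grip":-1}
    - {"x":0.41,"y":-0.3,"z":-0.14,"az":-0.77}
    - {"x":0.41,"y":-0.3,"z":-0.14,"az":-0.77}
    - {"x":0.41,"y":-0.3,"z":-0.14,"az":-0.77}
    - {"x":0.41,"y":-0.3,"z":-0.14,"az":-0.77}
    - {"x":0.41,"y":-0.3,"z":-0.14,"az":-0.77}
    - {"x":0.41,"y":-0.3,"z":-0.14,"az":-0.77}
    - {"x":0.41,"y":-0.3,"z":-0.14,"az":-0.77}

```text
validation failed for argument at $.se...
```

Call:
step_arm:
  series:
    - {"x":0.56,"y":-0.19,"z":0,"az":-0.75,"grip":-1}
    - {"x":0.56,"y":-0.19,"z":0,"az":-0.75}
    - {"x":0.56,"y":-0.19,"z":0,"az":-0.75}
    - {"x":0.56,"y":-0.19,"z":0,"az":-0.75}
    - {"x":0.56,"y":-0.19,"z":0,"az":-0.75}
    - {"x":0.56,"y":-0.19,"z":0,"az":-0.75}
    - {"x":0.56,"y":-0.19,"z":0,"az":-0.75}
    - {"x":0.56,"y":-0.19,"z":0,"az":-0.75}

```text
validation failed for argument at $.se...
```

Call:
step_arm:
  series:
    - {"x":0.56,"y":-0.23,"z":0,"az":-0.75,"grip":-1}
    - {"x":0.56,"y":-0.23,"z":0,"az":-0.75}
    - {"x":0.56,"y":-0.23,"z":0,"az":-0.75}
    - {"x":0.56,"y":-0.23,"z":0,"az":-0.75}
    - {"x":0.56,"y":-0.23,"z":0,"az":-0.75}
    - {"x":0.56,"y":-0.23,"z":0,"az":-0.75}
    - {"x":0.56,"y":-0.23,"z":0,"az":-0.75}
    - {"x":0.56,"y":-0.23,"z":0,"az":-0.75}
    - {"x":0.56,"y":-0.23,"z":0,"az":-0.75}

```text
validation failed for argument at $.se...
```

```bash
python3 - <<'E'
from h import *
import pickle
go(.53,.10,.3,84)
c=cam("wrist","w1"); pickle.dump(c,open("w1.pkl","wb")); print(bot.read_state()["time"])
E
```

```text
x 1.074 y -1.252 z -0.140 az -2.271 from [ 0.1843 -0.6487  0.2302 15.8594] dist 828
0.2
```

View pics/w1.png

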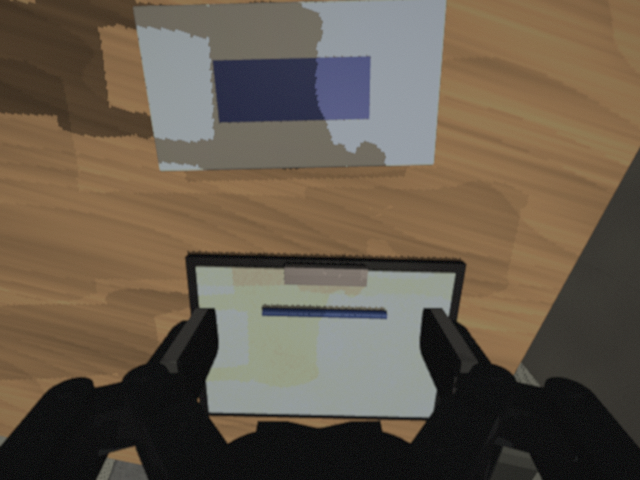

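The moves were refused, so I'll try again with every key given in each row. The picture shows only the clipboard under the start pose.

Call:
step_arm:
  series:
    - {"x":0.41,"y":-0.3,"z":-0.14,"ax":0,"ay":0,"az":-0.77,"grip":-1}
    - {"x":0.41,"y":-0.3,"z":-0.14,"ax":0,"ay":0,"az":-0.77,"grip":-1}
    - {"x":0.41,"y":-0.3,"z":-0.14,"ax":0,"ay":0,"az":-0.77,"grip":-1}
    - {"x":0.41,"y":-0.3,"z":-0.14,"ax":0,"ay":0,"az":-0.77,"grip":-1}
    - {"x":0.41,"y":-0.3,"z":-0.14,"ax":0,"ay":0,"az":-0.77,"grip":-1}
    - {"x":0.41,"y":-0.3,"z":-0.14,"ax":0,"ay":0,"az":-0.77,"grip":-1}
    - {"x":0.41,"y":-0.3,"z":-0.14,"ax":0,"ay":0,"az":-0.77,"grip":-1}
    - {"x":0.41,"y":-0.3,"z":-0.14,"ax":0,"ay":0,"az":-0.77,"grip":-1}

```text
time: 1.0
tool_pos: [0.3402, -0.4494, 0.3008]
tcp_rot: [-2.961, -1.048, 0.002]
wrist_force: [-0.5, 0.4, -0.4]
width: 1.005
grip_force: 0.0
```

Call:
step_arm:
  series:
    - {"x":0.56,"y":-0.19,"z":0,"ax":0,"ay":0,"az":-0.75,"grip":-1}
    - {"x":0.56,"y":-0.19,"z":0,"ax":0,"ay":0,"az":-0.75,"grip":-1}
    - {"x":0.56,"y":-0.19,"z":0,"ax":0,"ay":0,"az":-0.75,"grip":-1}
    - {"x":0.56,"y":-0.19,"z":0,"ax":0,"ay":0,"az":-0.75,"grip":-1}
    - {"x":0.56,"y":-0.19,"z":0,"ax":0,"ay":0,"az":-0.75,"grip":-1}
    - {"x":0.56,"y":-0.19,"z":0,"ax":0,"ay":0,"az":-0.75,"grip":-1}
    - {"x":0.56,"y":-0.19,"z":0,"ax":0,"ay":0,"az":-0.75,"grip":-1}
    - {"x":0.56,"y":-0.19,"z":0,"ax":0,"ay":0,"az":-0.75,"grip":-1}

```text
time: 1.8
tool_pos: [0.4984, -0.1998, 0.3001]
tcp_rot: [-2.699, -1.606, 0.003]
wrist_force: [-0.3, -1.1, 0.4]
width: 0.999
grip_force: 0.0
```

Call:
step_arm:
  series:
    - {"x":0.56,"y":-0.23,"z":0,"ax":0,"ay":0,"az":-0.75,"grip":-1}
    - {"x":0.56,"y":-0.23,"z":0,"ax":0,"ay":0,"az":-0.75,"grip":-1}
    - {"x":0.56,"y":-0.23,"z":0,"ax":0,"ay":0,"az":-0.75,"grip":-1}
    - {"x":0.56,"y":-0.23,"z":0,"ax":0,"ay":0,"az":-0.75,"grip":-1}
    - {"x":0.56,"y":-0.23,"z":0,"ax":0,"ay":0,"az":-0.75,"grip":-1}
    - {"x":0.56,"y":-0.23,"z":0,"ax":0,"ay":0,"az":-0.75,"grip":-1}
    - {"x":0.56,"y":-0.23,"z":0,"ax":0,"ay":0,"az":-0.75,"grip":-1}
    - {"x":0.56,"y":-0.23,"z":0,"ax":0,"ay":0,"az":-0.75,"grip":-1}
    - {"x":0.56,"y":-0.23,"z":0,"ax":0,"ay":0,"az":-0.75,"grip":-1}

```text
time: 2.7
tool_pos: [0.5316, 0.0994, 0.3008]
tcp_rot: [2.338, 2.098, -0.002]
wrist_force: [-0.3, -0.3, 0.6]
width: 1.001
grip_force: 0.0
```

```bash
python3 - <<'E'
from h import *
import pickle
go(.53,.10,.3,84)
c=cam("wrist","w2"); pickle.dump(c,open("w2.pkl","wb")); print(bot.read_state()["time"])
E
```

```text
x 0.001 y -0.003 z 0.002 az -0.006 from [ 0.5316  0.0994  0.3008 83.8125] dist 2
2.75
```

View pics/w2.png

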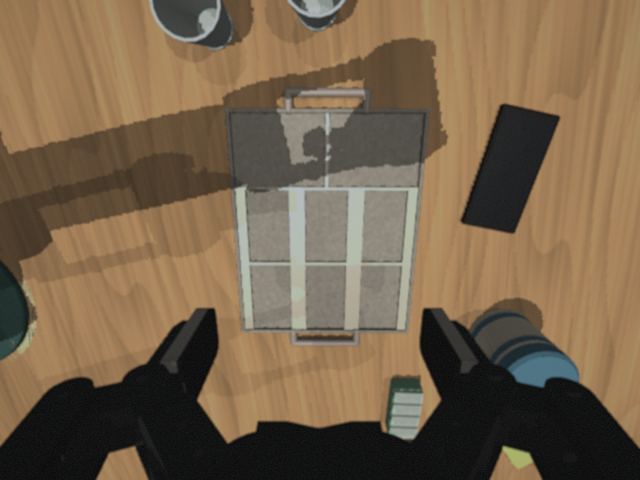

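Clear view of the tray: rim corners at (227,110), (427,110), (407,331), (241,331), with near/compartment rib at row 188 and the near/far rib at row 263. The first box is at (405,408).

```bash
python3 - <<'E'
from h import *
import pickle
c=pickle.load(open("w2.pkl","rb"))
t=ray(c,[(227,110),(427,110),(407,331),(241,331)],.012)[:,:2]
e=lambda a,b:np.linalg.norm(t[a]-t[b]).round(4)
print(t.round(4).tolist(),e(0,1),e(1,2),e(2,3),e(3,0))
d=t[0]+t[1]-t[2]-t[3]; d/=np.linalg.norm(d); ya=np.degrees(np.arctan2(d[1],d[0])); x=t[1]+t[2]-t[0]-t[3]
print("y ang",ya,"x ang",np.degrees(np.arctan2(x[1],x[0])))
o=t.mean(0); R=np.array([[d[1],-d[0]],d])
loc=lambda uv,z:((ray(c,uv,z)[:,:2]-o)@R.T*1e3).round(1).tolist()
print("o",o,"ribs",loc([(327,113),(327,188),(327,263),(327,330)],.010))
print("lands along near row 225",loc([(247,225),(290,225),(305,225),(347,225),(363,225),(407,225)],.010))
h=hsv(c);m=(h[...,1]<70)&(h[...,2]>60)&(h[...,2]<175)
for b in blobs(m,1500,k=1): 
    r=rect(c,b,.006); print("recess",((r[0]-o)@R.T*1e3).round(1),r[1].round(1),np.round(r[2]))
g=imaging.read_camera("top")
for b in boxes(g,250,1200):
    p,a,l=rect(g,b,.032)
    if p[1]<-.1 and abs(l[0]-88)<8 and l[1]<52: print("box",p.round(4),round(a,1),np.round(l))
E
```

```text
[[0.4358, 0.2045], [0.6641, 0.1799], [0.6331, -0.1113], [0.4001, -0.0862]] 0.2297 0.2928 0.2343 0.2929
y ang 83.46019057095991 x ang -6.1369004620080325
o [0.5332678 0.0467146] ribs [[0.1, 143.2], [1.4, 56.1], [2.8, -43.8], [4.3, -146.1]]
lands along near row 225 [[-100.2, 7.9], [-45.2, 8.2], [-26.1, 8.4], [27.6, 8.8], [48.0, 8.9], [104.3, 9.3]]
recess [ 126.5 -290.8] 82.8 [119.  54.]
recess [ 0.5 -1.3] 83.7 [345. 238.]
recess [-152.4  235.2] 173.9 [78. 41.]
box [ 0.4072 -0.3547] 98.9 [89. 44.]
box [ 0.5225 -0.3491] 90.3 [88. 44.]
box [ 0.6228 -0.3627] 87.7 [87. 44.]
box [ 0.6202 -0.2398] 81.3 [88. 44.]
```

```bash
cat >> h.py <<'E'
TO=np.array([.534,.0467]); TA=83.8; a_=np.radians(TA); TY=np.array([np.cos(a_),np.sin(a_)]); TX=np.array([TY[1],-TY[0]])
def tray(x,y): return TO+TX*x/1e3+TY*y/1e3
SP={f"{n}{i+2}":tray(74*i,y) for n,y in(("near",6),("far",-94)) for i in(-1,0,1)}|{"end1":tray(-57.5,101),"end2":tray(57.5,101)}
def wbox(c,near,save=False):
    h=hsv(c); out=[]
    for b in blobs((h[...,1]<60)&(h[...,2]>105),800,k=7):
        p,a,l=rect(c,b,.032)
        if np.linalg.norm(p-near)<.07 and l[0]<110: out.append((p.round(4),round(a,1),np.round(l)))
    return out
E
python3 - <<'E'
from h import *
print({k:v.round(4).tolist() for k,v in SP.items()})
go(.62,-.24,.15,81.3)
E
```

```text
{'near1': [0.4611, 0.0607], 'near2': [0.5346, 0.0527], 'near3': [0.6082, 0.0447], 'far1': [0.4503, -0.0388], 'far2': [0.5238, -0.0468], 'far3': [0.5974, -0.0547], 'end1': [0.4877, 0.1533], 'end2': [0.6021, 0.1409]}
x -0.656 y 0.249 z 0.302 az 0.082 from [ 0.5316  0.0994  0.3011 83.7713] dist 382
```

Call:
step_arm:
  series:
    - {"x":-0.656,"y":0.249,"z":0.15,"ax":0,"ay":0,"az":0.08,"grip":-1}
    - {"x":-0.656,"y":0.249,"z":0.15,"ax":0,"ay":0,"az":0.08,"grip":-1}
    - {"x":-0.656,"y":0.249,"z":0.15,"ax":0,"ay":0,"az":0.08,"grip":-1}
    - {"x":-0.656,"y":0.249,"z":0.302,"ax":0,"ay":0,"az":0.08,"grip":-1}
    - {"x":-0.656,"y":0.249,"z":0.302,"ax":0,"ay":0,"az":0.08,"grip":-1}
    - {"x":-0.656,"y":0.249,"z":0.302,"ax":0,"ay":0,"az":0.08,"grip":-1}
    - {"x":-0.656,"y":0.249,"z":0.302,"ax":0,"ay":0,"az":0.08,"grip":-1}
    - {"x":-0.656,"y":0.249,"z":0.302,"ax":0,"ay":0,"az":0.08,"grip":-1}
    - {"x":-0.656,"y":0.249,"z":0.302,"ax":0,"ay":0,"az":0.08,"grip":-1}
    - {"x":-0.656,"y":0.249,"z":0.302,"ax":0,"ay":0,"az":0.08,"grip":-1}
    - {"x":-0.656,"y":0.249,"z":0.302,"ax":0,"ay":0,"az":0.08,"grip":-1}

```text
time: 3.9
tool_pos: [0.6206, -0.2377, 0.1513]
tcp_rot: [2.379, 2.05, 0.001]
wrist_force: [0.2, 0.5, -0.1]
width: 1.001
grip_force: 0.0
```

```bash
python3 - <<'E'
from h import *
c=cam("wrist","w3")
r=wbox(c,np.array([.62,-.24])); print(r)
for p,a,l in r: go(*p,.003,a)
E
```

```text
[(array([ 0.6218, -0.2423], dtype=float32), np.float32(81.5), array([84., 44.], dtype=float32))]
x -0.010 y 0.003 z 0.297 az 0.002 from [ 0.6209 -0.2372  0.1517 81.5585] dist 149
```

View pics/w3.png

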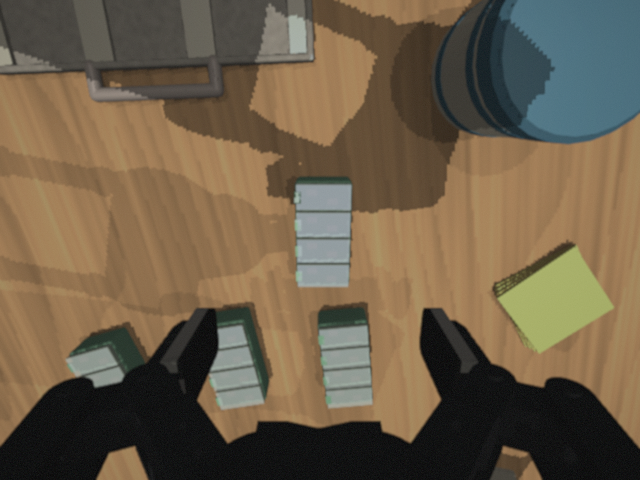

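The box being approached fills (295–351, 178–287), lying straight between the open fingers. The other three boxes are at the bottom of the frame, and the wrist measurement agrees with the top view.

Call:
step_arm:
  force: 30
  series:
    - {"x":-0.01,"y":0.003,"z":0.1,"ax":0,"ay":0,"az":0,"grip":-1}
    - {"x":-0.01,"y":0.003,"z":0.2,"ax":0,"ay":0,"az":0,"grip":-1}
    - {"x":-0.01,"y":0.003,"z":0.26,"ax":0,"ay":0,"az":0,"grip":-1}
    - {"x":-0.01,"y":0.003,"z":0.297,"ax":0,"ay":0,"az":0,"grip":-1}
    - {"x":-0.01,"y":0.003,"z":0.297,"ax":0,"ay":0,"az":0,"grip":-1}
    - {"x":-0.01,"y":0.003,"z":0.297,"ax":0,"ay":0,"az":0,"grip":1}
    - {"x":-0.01,"y":0.003,"z":0.297,"ax":0,"ay":0,"az":0,"grip":1}
    - {"x":-0.01,"y":0.003,"z":0.297,"ax":0,"ay":0,"az":0,"grip":1}
    - {"x":-0.01,"y":0.003,"z":0.297,"ax":0,"ay":0,"az":0,"grip":1}
    - {"x":-0.01,"y":0.003,"z":0.297,"ax":0,"ay":0,"az":0,"grip":1}
    - {"x":-0.01,"y":0.003,"z":0.297,"ax":0,"ay":0,"az":0,"grip":1}

```text
time: 5.05
tool_pos: [0.6235, -0.2432, 0.0045]
tcp_rot: [2.376, 2.05, 0.003]
wrist_force: [0.2, 0.8, 6.4]
width: 0.511
grip_force: 33.0
```

Call:
step_arm:
  series:
    - {"x":0,"y":0,"z":-0.03,"ax":0,"ay":0,"az":0,"grip":1}
    - {"x":0,"y":0,"z":-0.1,"ax":0,"ay":0,"az":0,"grip":1}
    - {"x":0,"y":0,"z":-0.2,"ax":0,"ay":0,"az":0,"grip":1}
    - {"x":0,"y":0,"z":-0.2,"ax":0,"ay":0,"az":0,"grip":1}
    - {"x":0,"y":0,"z":-0.2,"ax":0,"ay":0,"az":0,"grip":1}

```text
time: 5.55
tool_pos: [0.6231, -0.2434, 0.1052]
tcp_rot: [2.375, 2.049, 0.004]
wrist_force: [0.1, 0.4, -1.2]
width: 0.511
grip_force: 32.1
```

```bash
python3 - <<'E'
from h import *
c=cam("wrist","w4"); s,M=pose()
go(*SP["near3"],.06,TA)
h=hsv(c)
for b in blobs((h[...,1]<60)&(h[...,2]>105),800,k=7):
    p,a,l=rect(c,b,s["tool_pos"][2]+.029); print((p-s["tool_pos"][:2]).round(4),a,l)
E
```

```text
x 0.565 y -0.111 z 0.086 az -0.075 from [ 0.6215 -0.2427  0.1028 81.5531] dist 291
[-0.1115 -0.0148] 99.14051 (np.float32(28.043127), np.float32(23.424532))
[0.0013 0.0007] 81.47649 (np.float32(85.125786), np.float32(45.859634))
[0.0046 0.1092] 171.68547 (np.float32(15.739413), np.float32(9.257764))
[-0.0264  0.1143] 171.68561 (np.float32(9.028618), np.float32(7.96248))
```

View pics/w4.png

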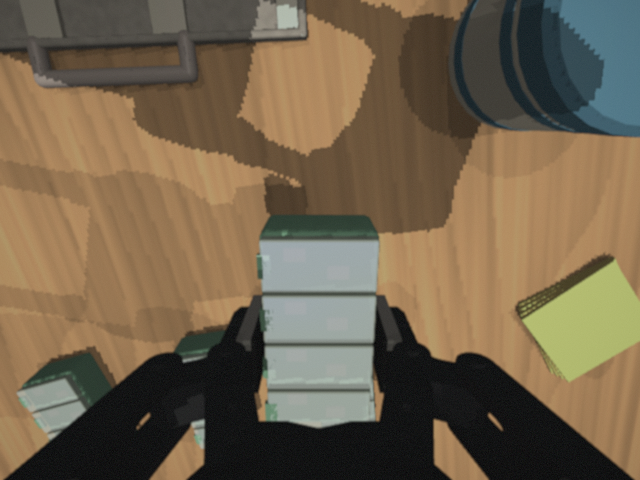

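The box is held centred, within about 1 mm. Carrying it to near3.

Call:
step_arm:
  series:
    - {"x":0.565,"y":-0.111,"z":0,"ax":0,"ay":0,"az":-0.075,"grip":1}
    - {"x":0.565,"y":-0.111,"z":0,"ax":0,"ay":0,"az":-0.075,"grip":1}
    - {"x":0.565,"y":-0.111,"z":0,"ax":0,"ay":0,"az":-0.075,"grip":1}
    - {"x":0.565,"y":-0.111,"z":0,"ax":0,"ay":0,"az":-0.075,"grip":1}
    - {"x":0.565,"y":-0.111,"z":0,"ax":0,"ay":0,"az":-0.075,"grip":1}
    - {"x":0.565,"y":-0.111,"z":0,"ax":0,"ay":0,"az":-0.075,"grip":1}
    - {"x":0.565,"y":-0.111,"z":0.086,"ax":0,"ay":0,"az":-0.075,"grip":1}
    - {"x":0.565,"y":-0.111,"z":0.12,"ax":0,"ay":0,"az":-0.075,"grip":1}
    - {"x":0.565,"y":-0.111,"z":0.12,"ax":0,"ay":0,"az":-0.075,"grip":1}
    - {"x":0.565,"y":-0.111,"z":0.12,"ax":0,"ay":0,"az":-0.075,"grip":1}

```text
time: 6.6
tool_pos: [0.6065, 0.0449, 0.0403]
tcp_rot: [-2.336, -2.097, 0.004]
wrist_force: [0.8, -0.5, -0.8]
width: 0.508
grip_force: 32.0
```

```bash
python3 - <<'E'
from h import *
c=cam("wrist","w5"); s,M=pose()
go(*SP["near3"],.0105,TA)
go(*SP["near3"],.0105,TA)
E
```

```text
x -0.000 y 0.001 z 0.062 az -0.000 from [6.07900e-01 4.47000e-02 4.17000e-02 8.37872e+01] dist 31
x -0.000 y 0.001 z 0.062 az -0.000 from [6.07900e-01 4.47000e-02 4.17000e-02 8.37872e+01] dist 31
```

View pics/w5.png

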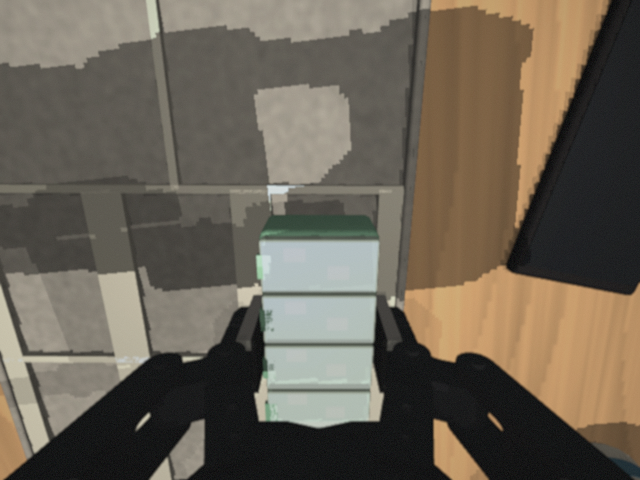

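Bay near3 sits under the box, with its recess spanning columns 273–379 at row 200 and its +y edge at row 193. I'll convert these to offsets.

```bash
python3 - <<'E'
from h import *
c=cam("wrist"); s,M=pose()
for z in(.008,):
    P=ray(c,[(273,200),(379,200),(326,192)],z)[:,:2]-SP["near3"]
    print((P@np.c_[TX,TY]*1e3).round(1).tolist())
P=ray(c,[(268,218),(374,218)],s["tool_pos"][2]+.025)[:,:2]-s["tool_pos"][:2]; print("box +y end",(P@np.c_[TX,TY]*1e3).round(1).tolist())
E
```

```text
[[-24.7, 43.5], [29.2, 43.6], [2.2, 47.7]]
box +y end [[-19.4, 49.8], [16.9, 49.8]]
```

Call:
step_arm:
  series:
    - {"x":0,"y":0.005,"z":0.02,"ax":0,"ay":0,"az":0,"grip":1}
    - {"x":0,"y":0.005,"z":0.04,"ax":0,"ay":0,"az":0,"grip":1}
    - {"x":0,"y":0.005,"z":0.052,"ax":0,"ay":0,"az":0,"grip":1}
    - {"x":0,"y":0.005,"z":0.06,"ax":0,"ay":0,"az":0,"grip":1}
    - {"x":0,"y":0.005,"z":0.06,"ax":0,"ay":0,"az":0,"grip":1}

```text
time: 7.2
tool_pos: [0.6101, 0.0446, 0.0112]
tcp_rot: [-2.338, -2.098, 0.001]
wrist_force: [0.3, -0.1, -1.9]
width: 0.511
grip_force: 32.1
```

Call:
step_arm:
  series:
    - {"x":0,"y":0,"z":0,"ax":0,"ay":0,"az":0,"grip":-0.3}
    - {"x":0,"y":0,"z":0,"ax":0,"ay":0,"az":0,"grip":-0.3}
    - {"x":0,"y":0,"z":0,"ax":0,"ay":0,"az":0,"grip":-0.3}
    - {"x":0,"y":0,"z":0,"ax":0,"ay":0,"az":0,"grip":-0.3}
    - {"x":0,"y":0,"z":-0.06,"ax":0,"ay":0,"az":0,"grip":-0.3}
    - {"x":0,"y":0,"z":-0.16,"ax":0,"ay":0,"az":0,"grip":-1}
    - {"x":0,"y":0,"z":-0.28,"ax":0,"ay":0,"az":0,"grip":-1}
    - {"x":0,"y":0,"z":-0.28,"ax":0,"ay":0,"az":0,"grip":-1}
    - {"x":0,"y":0,"z":-0.28,"ax":0,"ay":0,"az":0,"grip":-1}

```text
time: 8.1
tool_pos: [0.6131, 0.0448, 0.1557]
tcp_rot: [2.335, 2.095, 0.009]
wrist_force: [0.3, 0.4, -0.4]
width: 1.003
grip_force: 0.0
```

```bash
sed -i 's/^TO=np.array(\[.534,.0467\])/TO=np.array([.536,.0465])/' h.py; python3 - <<'E'
from h import *
c=cam("wrist","w6"); s,M=pose(); print(s["time"])
h=hsv(c)
for b in blobs((h[...,1]<60)&(h[...,2]>105),2000,k=7):
    p,a,l=rect(c,b,.038); print(((p-SP["near3"])@np.c_[TX,TY]*1e3).round(1),a,l)
g=imaging.read_camera("top")
for b in boxes(g,250,1200):
    p,a,l=rect(g,b,.032)
    if p[1]<-.1 and abs(l[0]-88)<8 and l[1]<52:
        print("box",p.round(4),round(a,1),np.round(l)); go(p[0]+.0015,p[1]-.0025,.15,a)
E
```

```text
8.15
[-69.3   1.6] 83.63987 (np.float32(308.0873), np.float32(213.46799))
box [ 0.4072 -0.3547] 98.9 [89. 44.]
x -0.842 y -0.313 z 0.002 az -0.504 from [6.09700e-01 4.47000e-02 1.50800e-01 8.38094e+01] dist 449
box [ 0.5225 -0.3491] 90.3 [88. 44.]
x -0.806 y -0.085 z 0.002 az -0.217 from [6.09700e-01 4.47000e-02 1.50800e-01 8.38094e+01] dist 405
box [ 0.6231 -0.3627] 88.5 [86. 44.]
x -0.812 y 0.118 z 0.002 az -0.155 from [6.09700e-01 4.47000e-02 1.50800e-01 8.38094e+01] dist 410
```

View pics/w6.png

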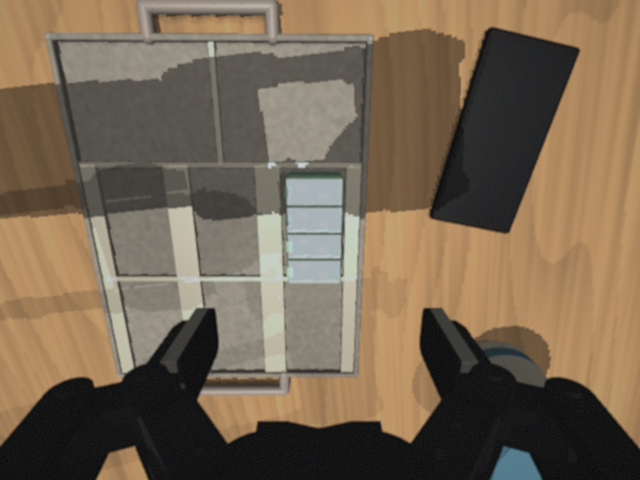

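Box 1 is seated in near3, at (286–343, 175–283). The next box is the one at (0.623, -0.363).

Call:
step_arm:
  series:
    - {"x":-0.812,"y":0.118,"z":0,"ax":0,"ay":0,"az":-0.155,"grip":-1}
    - {"x":-0.812,"y":0.118,"z":0,"ax":0,"ay":0,"az":-0.155,"grip":-1}
    - {"x":-0.812,"y":0.118,"z":0,"ax":0,"ay":0,"az":-0.155,"grip":-1}
    - {"x":-0.812,"y":0.118,"z":0,"ax":0,"ay":0,"az":-0.155,"grip":-1}
    - {"x":-0.812,"y":0.118,"z":0,"ax":0,"ay":0,"az":-0.155,"grip":-1}
    - {"x":-0.812,"y":0.118,"z":0,"ax":0,"ay":0,"az":-0.155,"grip":-1}
    - {"x":-0.812,"y":0.118,"z":0,"ax":0,"ay":0,"az":-0.155,"grip":-1}
    - {"x":-0.812,"y":0.118,"z":0,"ax":0,"ay":0,"az":-0.155,"grip":-1}
    - {"x":-0.812,"y":0.118,"z":0,"ax":0,"ay":0,"az":-0.155,"grip":-1}
    - {"x":-0.812,"y":0.118,"z":0,"ax":0,"ay":0,"az":-0.155,"grip":-1}
    - {"x":-0.812,"y":0.118,"z":0,"ax":0,"ay":0,"az":-0.155,"grip":-1}

```text
time: 9.3
tool_pos: [0.6242, -0.3637, 0.1491]
tcp_rot: [-2.248, -2.188, 0.001]
wrist_force: [-0.4, 0.5, -1.0]
width: 1.001
grip_force: 0.0
```

```bash
cat >> h.py <<'E'
def mpose(n=5):
    L=[]
    for i in range(n):
        s,M=pose(); L.append([*s["tool_pos"],np.degrees(np.arctan2(M[1,0],M[0,0]))]); imaging.read_camera("wrist")
    return np.mean(L,0)
def plan(near,spot):
    c=cam("wrist"); F=mpose(); r=wbox(c,np.array(near)); print(r,"t",bot.read_state()["time"])
    p,a,l=r[0]; t=SP[spot]
    go(*p,.005,a,F); L=(*p,.105,a); go(*t,.105,TA,L); print("then down z .188")
E
python3 - <<'E'
from h import *
plan((.6246,-.3652),"near2")
E
```

```text
[(array([ 0.6251, -0.3663], dtype=float32), np.float32(87.2), array([86., 43.], dtype=float32))] t 9.6
x -0.006 y -0.000 z 0.292 az 0.045 from [ 0.6252 -0.3632  0.1509 88.5558] dist 146
x 0.828 y -0.218 z -0.000 az 0.113 from [ 0.6251 -0.3663  0.105  87.2   ] dist 428
then down z .188
```

Call:
step_arm:
  force: 30
  series:
    - {"x":-0.006,"y":0,"z":0.1,"ax":0,"ay":0,"az":0.045,"grip":-1}
    - {"x":-0.006,"y":0,"z":0.2,"ax":0,"ay":0,"az":0.045,"grip":-1}
    - {"x":-0.006,"y":0,"z":0.26,"ax":0,"ay":0,"az":0.045,"grip":-1}
    - {"x":-0.006,"y":0,"z":0.292,"ax":0,"ay":0,"az":0.045,"grip":-1}
    - {"x":-0.006,"y":0,"z":0.292,"ax":0,"ay":0,"az":0.045,"grip":-1}
    - {"x":-0.006,"y":0,"z":0.292,"ax":0,"ay":0,"az":0.045,"grip":1}
    - {"x":-0.006,"y":0,"z":0.292,"ax":0,"ay":0,"az":0.045,"grip":1}
    - {"x":-0.006,"y":0,"z":0.292,"ax":0,"ay":0,"az":0.045,"grip":1}
    - {"x":-0.006,"y":0,"z":0.292,"ax":0,"ay":0,"az":0.045,"grip":1}
    - {"x":-0.006,"y":0,"z":0.292,"ax":0,"ay":0,"az":0.045,"grip":1}
    - {"x":-0.006,"y":0,"z":0.292,"ax":0,"ay":0,"az":0.045,"grip":1}

```text
time: 10.7
tool_pos: [0.6273, -0.3695, 0.0089]
tcp_rot: [2.273, 2.161, 0.002]
wrist_force: [0.1, 0.2, 6.7]
width: 0.511
grip_force: 33.1
```

Call:
step_arm:
  series:
    - {"x":0,"y":0,"z":-0.03,"ax":0,"ay":0,"az":0,"grip":1}
    - {"x":0,"y":0,"z":-0.1,"ax":0,"ay":0,"az":0,"grip":1}
    - {"x":0,"y":0,"z":-0.2,"ax":0,"ay":0,"az":0,"grip":1}
    - {"x":0,"y":0,"z":-0.2,"ax":0,"ay":0,"az":0,"grip":1}

```text
time: 11.1
tool_pos: [0.6303, -0.3715, 0.1164]
tcp_rot: [2.266, 2.154, 0.006]
wrist_force: [2.4, -1.1, 0.4]
width: 0.511
grip_force: 32.3
```

Call:
step_arm:
  series:
    - {"x":0.828,"y":-0.218,"z":0,"ax":0,"ay":0,"az":0.113,"grip":1}
    - {"x":0.828,"y":-0.218,"z":0,"ax":0,"ay":0,"az":0.113,"grip":1}
    - {"x":0.828,"y":-0.218,"z":0,"ax":0,"ay":0,"az":0.113,"grip":1}
    - {"x":0.828,"y":-0.218,"z":0,"ax":0,"ay":0,"az":0.113,"grip":1}
    - {"x":0.828,"y":-0.218,"z":0,"ax":0,"ay":0,"az":0.113,"grip":1}
    - {"x":0.828,"y":-0.218,"z":0,"ax":0,"ay":0,"az":0.113,"grip":1}
    - {"x":0.828,"y":-0.218,"z":0,"ax":0,"ay":0,"az":0.113,"grip":1}
    - {"x":0.828,"y":-0.218,"z":0,"ax":0,"ay":0,"az":0.113,"grip":1}
    - {"x":0.828,"y":-0.218,"z":0.12,"ax":0,"ay":0,"az":0.113,"grip":1}
    - {"x":0.828,"y":-0.218,"z":0.12,"ax":0,"ay":0,"az":0.113,"grip":1}
    - {"x":0.828,"y":-0.218,"z":0.12,"ax":0,"ay":0,"az":0.113,"grip":1}
    - {"x":0.828,"y":-0.218,"z":0.12,"ax":0,"ay":0,"az":0.113,"grip":1}

```text
time: 12.3
tool_pos: [0.5378, 0.05, 0.0463]
tcp_rot: [2.34, 2.096, -0.0]
wrist_force: [0.1, 0.0, -1.1]
width: 0.506
grip_force: 32.2
```

```bash
python3 - <<'E'
from h import *
c=cam("wrist","w7"); F=mpose()
go(*SP["near2"],.0115,TA,F)
E
```

```text
x 0.005 y -0.005 z 0.072 az -0.006 from [5.39100e-01 4.96000e-02 4.74000e-02 8.36338e+01] dist 36
```

View pics/w7.png

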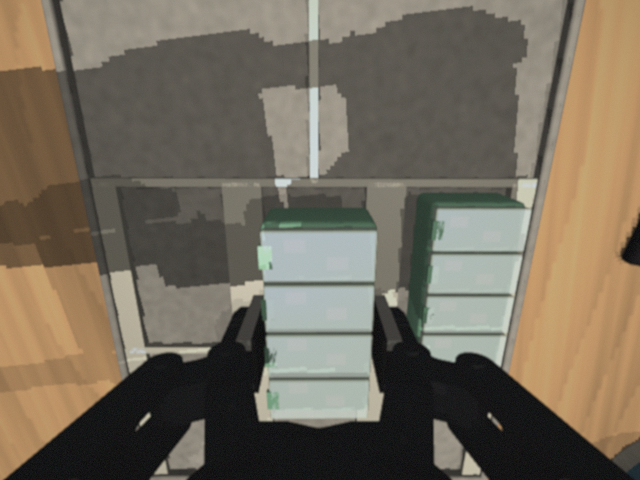

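The near2 recess spans columns 262–366 at row 190, with its +y edge at row 187. The held box end is at row 208, slightly lower in the grip than box 1 was.

```bash
cat >> h.py <<'E'
def held(c,F,dz):
    h=hsv(c)
    for b in blobs((h[...,1]<60)&(h[...,2]>105),3000,k=7):
        u=b.reshape(-1,2); 
        if not(250<u[:,0].mean()<390 and u[:,0].min()>225): continue
        p,a,l=rect(c,b,F[2]+dz); print("held off tray x,y mm",((p-F[:2])@np.c_[TX,TY]*1e3).round(1),a,np.round(l))
E
python3 - <<'E'
from h import *
c=cam("wrist"); F=mpose(4); print(F)
P=ray(c,[(262,190),(366,190),(314,186)],.008)[:,:2]-SP["near2"]; print((P@np.c_[TX,TY]*1e3).round(1).tolist())
held(c,F,.023)
P=ray(c,[(264,230),(376,230)],F[2]+.023)[:,:2]-F[:2]; print((P@np.c_[TX,TY]*1e3).round(1).tolist())
go(*SP["near2"],.015,TA,F)
E
```

```text
[5.37885185e-01 5.02106354e-02 4.63930514e-02 8.36694052e+01]
[[-28.2, 45.4], [25.8, 45.2], [-1.2, 47.4]]
[[-19.9, 44.3], [20.0, 44.2]]
x 0.004 y -0.003 z 0.063 az -0.004 from [5.37900e-01 5.02000e-02 4.64000e-02 8.36694e+01] dist 31
```

Call:
step_arm:
  series:
    - {"x":0.001,"y":-0.005,"z":0.02,"ax":0,"ay":0,"az":0,"grip":1}
    - {"x":0.001,"y":-0.005,"z":0.04,"ax":0,"ay":0,"az":0,"grip":1}
    - {"x":0.001,"y":-0.005,"z":0.055,"ax":0,"ay":0,"az":0,"grip":1}
    - {"x":0.001,"y":-0.005,"z":0.063,"ax":0,"ay":0,"az":0,"grip":1}
    - {"x":0.001,"y":-0.005,"z":0.063,"ax":0,"ay":0,"az":0,"grip":1}

```text
time: 13.35
tool_pos: [0.5336, 0.0516, 0.0148]
tcp_rot: [-2.338, -2.095, 0.004]
wrist_force: [-7.1, -0.2, 11.8]
width: 0.508
grip_force: 33.9
```

```bash
python3 - <<'E'
from h import *
print(mpose(4), bot.read_state()["wrist_force"])
E
```

```text
[5.33620010e-01 5.15599325e-02 1.47577589e-02 8.37347826e+01] [-6.68742663  0.2402806  11.47344187]
```

Call:
step_arm:
  series:
    - {"x":0,"y":0.002,"z":-0.004,"ax":0,"ay":0,"az":0,"grip":-0.3}
    - {"x":0,"y":0.002,"z":-0.004,"ax":0,"ay":0,"az":0,"grip":-0.3}
    - {"x":0,"y":0.002,"z":-0.004,"ax":0,"ay":0,"az":0,"grip":-0.3}
    - {"x":0,"y":0.002,"z":-0.004,"ax":0,"ay":0,"az":0,"grip":-0.3}
    - {"x":0,"y":0.002,"z":-0.06,"ax":0,"ay":0,"az":0,"grip":-0.3}
    - {"x":0,"y":0.002,"z":-0.16,"ax":0,"ay":0,"az":0,"grip":-1}
    - {"x":0,"y":0.002,"z":-0.27,"ax":0,"ay":0,"az":0,"grip":-1}
    - {"x":0,"y":0.002,"z":-0.27,"ax":0,"ay":0,"az":0,"grip":-1}
    - {"x":0,"y":0.002,"z":-0.27,"ax":0,"ay":0,"az":0,"grip":-1}

```text
time: 14.45
tool_pos: [0.5378, 0.0515, 0.1517]
tcp_rot: [2.337, 2.094, 0.006]
wrist_force: [-0.3, -1.0, -0.4]
width: 0.999
grip_force: 0.0
```

```bash
python3 - <<'E'
from h import *
import pickle
c=cam("wrist","w8"); F=mpose(4); print(F,bot.read_state()["wrist_force"]); pickle.dump(c,open("w8.pkl","wb"))
g=imaging.read_camera("top")
for b in boxes(g,250,1200):
    p,a,l=rect(g,b,.032)
    if p[1]<-.1 and abs(l[0]-88)<8 and l[1]<52:
        print("box",p.round(4),round(a,1),np.round(l)); go(p[0]+.0015,p[1]-.0025,.15,a,F)
E
```

```text
[5.34742349e-01 5.12988092e-02 1.47763798e-01 8.37173280e+01] [ 0.12579307 -0.03412934 -0.08804651]
box [ 0.4072 -0.3547] 98.9 [89. 44.]
x -0.840 y -0.161 z -0.004 az -0.507 from [5.34700e-01 5.13000e-02 1.47800e-01 8.37173e+01] dist 428
box [ 0.5225 -0.3491] 90.3 [88. 44.]
x -0.803 y 0.067 z -0.004 az -0.220 from [5.34700e-01 5.13000e-02 1.47800e-01 8.37173e+01] dist 403
```

View pics/w8.png

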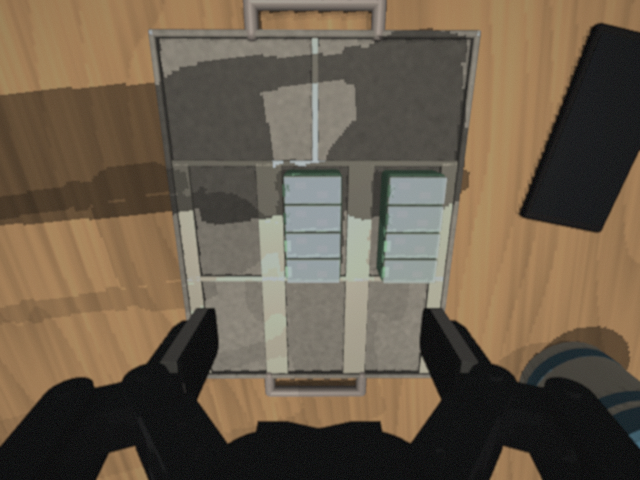

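Both boxes are seated in near2 (284–341, 175–282) and near3. Next is the box at (0.5225, -0.349).

Call:
step_arm:
  series:
    - {"x":-0.803,"y":0.067,"z":0,"ax":0,"ay":0,"az":-0.22,"grip":-1}
    - {"x":-0.803,"y":0.067,"z":0,"ax":0,"ay":0,"az":-0.22,"grip":-1}
    - {"x":-0.803,"y":0.067,"z":0,"ax":0,"ay":0,"az":-0.22,"grip":-1}
    - {"x":-0.803,"y":0.067,"z":0,"ax":0,"ay":0,"az":-0.22,"grip":-1}
    - {"x":-0.803,"y":0.067,"z":0,"ax":0,"ay":0,"az":-0.22,"grip":-1}
    - {"x":-0.803,"y":0.067,"z":0,"ax":0,"ay":0,"az":-0.22,"grip":-1}
    - {"x":-0.803,"y":0.067,"z":0,"ax":0,"ay":0,"az":-0.22,"grip":-1}
    - {"x":-0.803,"y":0.067,"z":0,"ax":0,"ay":0,"az":-0.22,"grip":-1}
    - {"x":-0.803,"y":0.067,"z":0,"ax":0,"ay":0,"az":-0.22,"grip":-1}
    - {"x":-0.803,"y":0.067,"z":0,"ax":0,"ay":0,"az":-0.22,"grip":-1}
    - {"x":-0.803,"y":0.067,"z":0,"ax":0,"ay":0,"az":-0.22,"grip":-1}

```text
time: 15.85
tool_pos: [0.5246, -0.35, 0.1479]
tcp_rot: [-2.213, -2.226, -0.0]
wrist_force: [-0.8, 0.3, 0.0]
width: 0.997
grip_force: 0.0
```

```bash
python3 - <<'E'
from h import *
import pickle
c=pickle.load(open("w8.pkl","rb"))
L=lambda uv,z,s:((ray(c,uv,z)[:,:2]-SP[s])@np.c_[TX,TY]*1e3).round(1).tolist()
print("near1 recess",L([(195,230),(261,230),(230,166),(230,277)],.010,"near1"))
print("lids n2,n3",L([(284,175),(341,175),(341,282),(284,282)],.038,"near2"),L([(389,175),(446,175),(438,282),(382,282)],.038,"near3"))
print("rim",((ray(c,[(151,32),(479,32),(427,375),(197,375)],.012)[:,:2]-TO)@np.c_[TX,TY]*1e3).round(1).tolist())
plan((.524,-.3516),"near1")
E
```

```text
near1 recess [[-29.1, -5.5], [26.3, -5.6], [4.5, 47.5], [-3.2, -48.7]]
lids n2,n3 [[-24.3, 44.2], [16.9, 44.1], [18.5, -40.7], [-27.0, -40.6]] [[-22.4, 44.1], [19.0, 44.0], [22.2, -41.0], [-22.7, -40.8]]
rim [[-117.2, 146.8], [114.5, 146.9], [105.8, -146.1], [-116.6, -144.9]]
[(array([ 0.5226, -0.3522], dtype=float32), np.float32(91.9), array([85., 43.], dtype=float32))] t 16.15
x -0.005 y -0.005 z 0.288 az -0.049 from [ 0.5253 -0.3497  0.1488 90.4155] dist 144
x 0.829 y -0.092 z -0.000 az 0.270 from [ 0.5226 -0.3522  0.105  91.9   ] dist 417
then down z .188
```

Call:
step_arm:
  force: 30
  series:
    - {"x":-0.005,"y":-0.005,"z":0.1,"ax":0,"ay":0,"az":-0.03,"grip":-1}
    - {"x":-0.005,"y":-0.005,"z":0.2,"ax":0,"ay":0,"az":-0.03,"grip":-1}
    - {"x":-0.005,"y":-0.005,"z":0.26,"ax":0,"ay":0,"az":-0.03,"grip":-1}
    - {"x":-0.005,"y":-0.005,"z":0.288,"ax":0,"ay":0,"az":-0.03,"grip":-1}
    - {"x":-0.005,"y":-0.005,"z":0.288,"ax":0,"ay":0,"az":-0.03,"grip":-1}
    - {"x":-0.005,"y":-0.005,"z":0.288,"ax":0,"ay":0,"az":-0.03,"grip":-1}
    - {"x":-0.005,"y":-0.005,"z":0.288,"ax":0,"ay":0,"az":-0.03,"grip":1}
    - {"x":-0.005,"y":-0.005,"z":0.288,"ax":0,"ay":0,"az":-0.03,"grip":1}
    - {"x":-0.005,"y":-0.005,"z":0.288,"ax":0,"ay":0,"az":-0.03,"grip":1}
    - {"x":-0.005,"y":-0.005,"z":0.288,"ax":0,"ay":0,"az":-0.03,"grip":1}
    - {"x":-0.005,"y":-0.005,"z":0.288,"ax":0,"ay":0,"az":-0.03,"grip":1}
    - {"x":-0.005,"y":-0.005,"z":0.288,"ax":0,"ay":0,"az":-0.03,"grip":1}

```text
time: 17.35
tool_pos: [0.524, -0.3548, 0.0072]
tcp_rot: [2.196, 2.243, 0.001]
wrist_force: [-0.1, 0.3, 6.9]
width: 0.507
grip_force: 32.0
```

```bash
python3 - <<'E'
from h import *
F=mpose(4); print(F,bot.read_state()["wrist_force"])
a=SP["near1"]-TX*.0015
go(*a,F[2]+.1,TA,(*F[:2],F[2]+.1,F[3]))
E
```

```text
[ 5.23972426e-01 -3.54813008e-01  7.16028270e-03  9.12190166e+01] [ 0.28410281 -0.97163036  6.56181979]
x 0.833 y -0.107 z -0.000 az 0.247 from [ 0.524  -0.3548  0.1072 91.219 ] dist 420
```

Call:
step_arm:
  series:
    - {"x":0,"y":0,"z":-0.03,"ax":0,"ay":0,"az":0,"grip":1}
    - {"x":0,"y":0,"z":-0.1,"ax":0,"ay":0,"az":0,"grip":1}
    - {"x":0,"y":0,"z":-0.2,"ax":0,"ay":0,"az":0,"grip":1}
    - {"x":0,"y":0,"z":-0.2,"ax":0,"ay":0,"az":0,"grip":1}

```text
time: 17.95
tool_pos: [0.5275, -0.3573, 0.1143]
tcp_rot: [2.188, 2.235, 0.003]
wrist_force: [0.7, -0.6, 0.4]
width: 0.507
grip_force: 31.2
```

Call:
step_arm:
  series:
    - {"x":0.829,"y":-0.095,"z":0,"ax":0,"ay":0,"az":0.25,"grip":1}
    - {"x":0.829,"y":-0.095,"z":0,"ax":0,"ay":0,"az":0.25,"grip":1}
    - {"x":0.829,"y":-0.095,"z":0,"ax":0,"ay":0,"az":0.25,"grip":1}
    - {"x":0.829,"y":-0.095,"z":0,"ax":0,"ay":0,"az":0.25,"grip":1}
    - {"x":0.829,"y":-0.095,"z":0,"ax":0,"ay":0,"az":0.25,"grip":1}
    - {"x":0.829,"y":-0.095,"z":0,"ax":0,"ay":0,"az":0.25,"grip":1}
    - {"x":0.829,"y":-0.095,"z":0,"ax":0,"ay":0,"az":0.25,"grip":1}
    - {"x":0.829,"y":-0.095,"z":0,"ax":0,"ay":0,"az":0.25,"grip":1}
    - {"x":0.829,"y":-0.095,"z":0.12,"ax":0,"ay":0,"az":0.25,"grip":1}
    - {"x":0.829,"y":-0.095,"z":0.12,"ax":0,"ay":0,"az":0.25,"grip":1}
    - {"x":0.829,"y":-0.095,"z":0.12,"ax":0,"ay":0,"az":0.25,"grip":1}
    - {"x":0.829,"y":-0.095,"z":0.12,"ax":0,"ay":0,"az":0.25,"grip":1}

```text
time: 19.15
tool_pos: [0.4669, 0.0588, 0.0459]
tcp_rot: [2.34, 2.096, -0.0]
wrist_force: [0.6, -0.5, -1.4]
width: 0.507
grip_force: 31.2
```

```bash
python3 - <<'E'
from h import *
c=cam("wrist","w9"); F=mpose(4); print(F)
held(c,F,.025)
h=hsv(c); col=(h[:,320,1]<60)&(h[:,320,2]>105); v=[i for i in range(195,260) if col[i:i+8].all()]
row=(h[245,:,1]<60)&(h[245,:,2]>105); u=[i for i in range(230,400) if row[i]]
print("first lid row",v[:1],"cols",u[0],u[-1])
P=ray(c,[(u[0],245),(u[-1],245),(320,v[0])],F[2]+.025)[:,:2]-F[:2]; print((P@np.c_[TX,TY]*1e3).round(1).tolist())
go(*(SP["near1"]-TX*.0015),.014,TA,F)
E
```

```text
[4.68103877e-01 5.85864721e-02 4.67829450e-02 8.36264609e+01]
first lid row [232] cols 259 389
[[-23.3, 40.2], [22.4, 40.1], [-1.9, 44.9]]
x 0.003 y -0.013 z 0.066 az -0.006 from [4.68100e-01 5.86000e-02 4.68000e-02 8.36265e+01] dist 33
```

Call:
step_arm:
  series:
    - {"x":-0.001,"y":-0.013,"z":0.02,"ax":0,"ay":0,"az":0,"grip":1}
    - {"x":-0.001,"y":-0.013,"z":0.035,"ax":0,"ay":0,"az":0,"grip":1}
    - {"x":-0.001,"y":-0.013,"z":0.05,"ax":0,"ay":0,"az":0,"grip":1}
    - {"x":-0.001,"y":-0.013,"z":0.062,"ax":0,"ay":0,"az":0,"grip":1}
    - {"x":-0.001,"y":-0.013,"z":0.062,"ax":0,"ay":0,"az":0,"grip":1}
    - {"x":-0.001,"y":-0.013,"z":0.062,"ax":0,"ay":0,"az":0,"grip":1}

```text
time: 20.0
tool_pos: [0.4598, 0.0598, 0.0138]
tcp_rot: [-2.339, -2.096, 0.001]
wrist_force: [0.3, -0.6, -0.4]
width: 0.508
grip_force: 31.5
```

Call:
step_arm:
  series:
    - {"x":0,"y":0,"z":-0.002,"ax":0,"ay":0,"az":0,"grip":-0.3}
    - {"x":0,"y":0,"z":-0.002,"ax":0,"ay":0,"az":0,"grip":-0.3}
    - {"x":0,"y":0,"z":-0.002,"ax":0,"ay":0,"az":0,"grip":-0.3}
    - {"x":0,"y":0,"z":-0.002,"ax":0,"ay":0,"az":0,"grip":-0.3}
    - {"x":0,"y":0,"z":-0.06,"ax":0,"ay":0,"az":0,"grip":-0.3}
    - {"x":0,"y":0,"z":-0.16,"ax":0,"ay":0,"az":0,"grip":-1}
    - {"x":0,"y":0,"z":-0.27,"ax":0,"ay":0,"az":0,"grip":-1}
    - {"x":0,"y":0,"z":-0.27,"ax":0,"ay":0,"az":0,"grip":-1}
    - {"x":0,"y":0,"z":-0.27,"ax":0,"ay":0,"az":0,"grip":-1}

```text
time: 20.9
tool_pos: [0.4619, 0.0599, 0.1518]
tcp_rot: [2.337, 2.094, 0.007]
wrist_force: [1.1, 0.1, 0.0]
width: 1.0
grip_force: 0.0
```

```bash
python3 - <<'E'
from h import *
c=cam("wrist","w10"); F=mpose(4); print(F,bot.read_state()["wrist_force"])
g=cam("top","top2")
for b in boxes(g,250,1200):
    p,a,l=rect(g,b,.032)
    if p[1]<-.1 and abs(l[0]-88)<8 and l[1]<52:
        print("box",p.round(4),round(a,1),np.round(l)); go(p[0]+.0015,p[1]-.0025,.15,a,F)
E
```

```text
[4.58895022e-01 5.96234343e-02 1.48037646e-01 8.37208582e+01] [ 0.03825977  0.4120499  -0.21790377]
box [ 0.4074 -0.3547] 98.9 [89. 43.]
x -0.840 y -0.008 z -0.004 az -0.507 from [4.58900e-01 5.96000e-02 1.48000e-01 8.37209e+01] dist 420
```

View pics/w10.png

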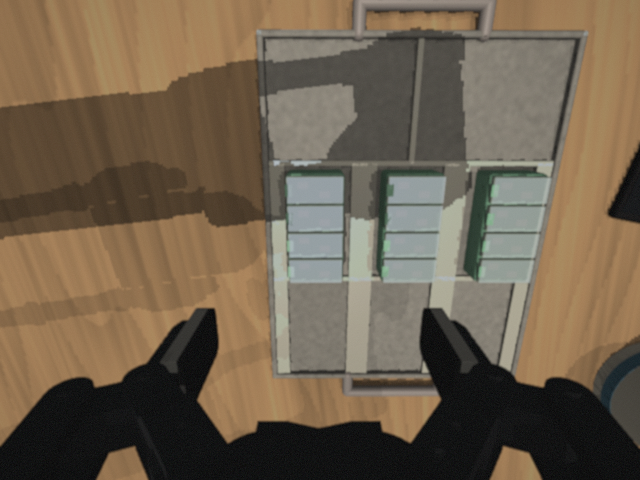

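All three near bays are filled, with lids at columns 286–344, 388–445 and 480–549. Fourth box next.

Call:
step_arm:
  series:
    - {"x":-0.84,"y":-0.008,"z":0,"ax":0,"ay":0,"az":-0.507,"grip":-1}
    - {"x":-0.84,"y":-0.008,"z":0,"ax":0,"ay":0,"az":-0.507,"grip":-1}
    - {"x":-0.84,"y":-0.008,"z":0,"ax":0,"ay":0,"az":-0.507,"grip":-1}
    - {"x":-0.84,"y":-0.008,"z":0,"ax":0,"ay":0,"az":-0.507,"grip":-1}
    - {"x":-0.84,"y":-0.008,"z":0,"ax":0,"ay":0,"az":-0.507,"grip":-1}
    - {"x":-0.84,"y":-0.008,"z":0,"ax":0,"ay":0,"az":-0.507,"grip":-1}
    - {"x":-0.84,"y":-0.008,"z":0,"ax":0,"ay":0,"az":-0.507,"grip":-1}
    - {"x":-0.84,"y":-0.008,"z":0,"ax":0,"ay":0,"az":-0.507,"grip":-1}
    - {"x":-0.84,"y":-0.008,"z":0,"ax":0,"ay":0,"az":-0.507,"grip":-1}
    - {"x":-0.84,"y":-0.008,"z":0,"ax":0,"ay":0,"az":-0.507,"grip":-1}
    - {"x":-0.84,"y":-0.008,"z":0,"ax":0,"ay":0,"az":-0.507,"grip":-1}

```text
time: 22.3
tool_pos: [0.4091, -0.3573, 0.1477]
tcp_rot: [-2.042, -2.383, -0.001]
wrist_force: [-0.3, 0.4, 0.3]
width: 0.994
grip_force: 0.0
```

```bash
python3 - <<'E'
from h import *
plan((.409,-.357),"far2")
E
```

```text
[(array([ 0.4079, -0.3579], dtype=float32), np.float32(98.1), array([85., 43.], dtype=float32))] t 22.6
x -0.003 y -0.004 z 0.287 az 0.029 from [ 0.4098 -0.356   0.1484 98.9757] dist 143
x 0.582 y 0.321 z -0.000 az 0.477 from [ 0.4079 -0.3579  0.105  98.1   ] dist 333
then down z .188
```

Call:
step_arm:
  force: 30
  series:
    - {"x":0.001,"y":-0.004,"z":0.1,"ax":0,"ay":0,"az":0.029,"grip":-1}
    - {"x":0.001,"y":-0.004,"z":0.2,"ax":0,"ay":0,"az":0.029,"grip":-1}
    - {"x":0.001,"y":-0.004,"z":0.26,"ax":0,"ay":0,"az":0.029,"grip":-1}
    - {"x":0.001,"y":-0.004,"z":0.287,"ax":0,"ay":0,"az":0.029,"grip":-1}
    - {"x":0.001,"y":-0.004,"z":0.287,"ax":0,"ay":0,"az":0.029,"grip":-1}
    - {"x":0.001,"y":-0.004,"z":0.287,"ax":0,"ay":0,"az":0.029,"grip":1}
    - {"x":0.001,"y":-0.004,"z":0.287,"ax":0,"ay":0,"az":0.029,"grip":1}
    - {"x":0.001,"y":-0.004,"z":0.287,"ax":0,"ay":0,"az":0.029,"grip":1}
    - {"x":0.001,"y":-0.004,"z":0.287,"ax":0,"ay":0,"az":0.029,"grip":1}
    - {"x":0.001,"y":-0.004,"z":0.287,"ax":0,"ay":0,"az":0.029,"grip":1}
    - {"x":0.001,"y":-0.004,"z":0.287,"ax":0,"ay":0,"az":0.029,"grip":1}

```text
time: 23.7
tool_pos: [0.4095, -0.3586, 0.0081]
tcp_rot: [2.057, 2.369, -0.0]
wrist_force: [-0.1, 0.1, 6.7]
width: 0.511
grip_force: 31.8
```

Call:
step_arm:
  series:
    - {"x":0,"y":0,"z":-0.03,"ax":0,"ay":0,"az":0,"grip":1}
    - {"x":0,"y":0,"z":-0.1,"ax":0,"ay":0,"az":0,"grip":1}
    - {"x":0,"y":0,"z":-0.2,"ax":0,"ay":0,"az":0,"grip":1}
    - {"x":0,"y":0,"z":-0.2,"ax":0,"ay":0,"az":0,"grip":1}

```text
time: 24.1
tool_pos: [0.4123, -0.3613, 0.1144]
tcp_rot: [2.05, 2.361, -0.001]
wrist_force: [2.0, -0.9, 0.4]
width: 0.508
grip_force: 30.9
```

Call:
step_arm:
  series:
    - {"x":0.582,"y":0.321,"z":0,"ax":0,"ay":0,"az":0.477,"grip":1}
    - {"x":0.582,"y":0.321,"z":0,"ax":0,"ay":0,"az":0.477,"grip":1}
    - {"x":0.582,"y":0.321,"z":0,"ax":0,"ay":0,"az":0.477,"grip":1}
    - {"x":0.582,"y":0.321,"z":0,"ax":0,"ay":0,"az":0.477,"grip":1}
    - {"x":0.582,"y":0.321,"z":0,"ax":0,"ay":0,"az":0.477,"grip":1}
    - {"x":0.582,"y":0.321,"z":0,"ax":0,"ay":0,"az":0.477,"grip":1}
    - {"x":0.582,"y":0.321,"z":0,"ax":0,"ay":0,"az":0.477,"grip":1}
    - {"x":0.582,"y":0.321,"z":0.12,"ax":0,"ay":0,"az":0.477,"grip":1}
    - {"x":0.582,"y":0.321,"z":0.12,"ax":0,"ay":0,"az":0.477,"grip":1}
    - {"x":0.582,"y":0.321,"z":0.12,"ax":0,"ay":0,"az":0.477,"grip":1}
    - {"x":0.582,"y":0.321,"z":0.12,"ax":0,"ay":0,"az":0.477,"grip":1}

```text
time: 25.2
tool_pos: [0.5262, -0.0472, 0.0465]
tcp_rot: [2.34, 2.096, 0.0]
wrist_force: [0.9, -0.1, -1.2]
width: 0.51
grip_force: 31.2
```

```bash
python3 - <<'E'
from h import *
c=cam("wrist","w11"); F=mpose(4); print(F)
h=hsv(c); ok=(h[...,1]<60)&(h[...,2]>105); v=[i for i in range(195,260) if ok[i:i+8,300:340].all()]
row=ok[245]; u=[i for i in range(230,400) if row[i]]
P=ray(c,[(u[0],245),(u[-1],245),(320,v[0])],F[2]+.025)[:,:2]-F[:2]; print(v[0],u[0],u[-1],(P@np.c_[TX,TY]*1e3).round(1).tolist())
go(*(SP["far2"]-TX*.0012),.014,TA,F)
E
```

```text
[ 5.27376487e-01 -4.74388809e-02  4.75467421e-02  8.36740528e+01]
237 230 399 [[-33.5, 40.3], [25.9, 40.2], [-1.9, 43.2]]
x 0.001 y -0.006 z 0.067 az -0.004 from [ 5.27400e-01 -4.74000e-02  4.75000e-02  8.36741e+01] dist 34
```

View pics/w11.png

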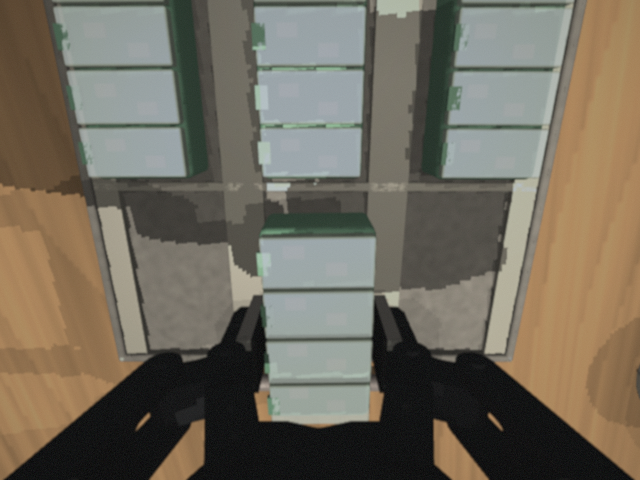

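The box is above far2, whose recess spans about columns 264–370, with the rib at row 187. Placing it.

Call:
step_arm:
  series:
    - {"x":0,"y":-0.005,"z":0.02,"ax":0,"ay":0,"az":0,"grip":1}
    - {"x":0,"y":-0.005,"z":0.035,"ax":0,"ay":0,"az":0,"grip":1}
    - {"x":0,"y":-0.005,"z":0.05,"ax":0,"ay":0,"az":0,"grip":1}
    - {"x":0,"y":-0.005,"z":0.063,"ax":0,"ay":0,"az":0,"grip":1}
    - {"x":0,"y":-0.005,"z":0.063,"ax":0,"ay":0,"az":0,"grip":1}
    - {"x":0,"y":-0.005,"z":0.063,"ax":0,"ay":0,"az":0,"grip":1}

```text
time: 26.05
tool_pos: [0.5234, -0.0462, 0.0137]
tcp_rot: [-2.339, -2.097, 0.001]
wrist_force: [-0.4, 0.0, -1.3]
width: 0.512
grip_force: 31.3
```

Call:
step_arm:
  series:
    - {"x":0,"y":0,"z":-0.002,"ax":0,"ay":0,"az":0,"grip":-0.3}
    - {"x":0,"y":0,"z":-0.002,"ax":0,"ay":0,"az":0,"grip":-0.3}
    - {"x":0,"y":0,"z":-0.002,"ax":0,"ay":0,"az":0,"grip":-0.3}
    - {"x":0,"y":0,"z":-0.002,"ax":0,"ay":0,"az":0,"grip":-0.3}
    - {"x":0,"y":0,"z":-0.06,"ax":0,"ay":0,"az":0,"grip":-0.3}
    - {"x":0,"y":0,"z":-0.16,"ax":0,"ay":0,"az":0,"grip":-1}
    - {"x":0,"y":0,"z":-0.36,"ax":0,"ay":0,"az":0,"grip":-1}
    - {"x":0,"y":0,"z":-0.46,"ax":0,"ay":0,"az":0,"grip":-1}
    - {"x":0,"y":0,"z":-0.46,"ax":0,"ay":0,"az":0,"grip":-1}
    - {"x":0,"y":0,"z":-0.46,"ax":0,"ay":0,"az":0,"grip":-1}

```text
time: 27.05
tool_pos: [0.5287, -0.0469, 0.2539]
tcp_rot: [2.33, 2.089, 0.017]
wrist_force: [1.6, -0.3, -0.2]
width: 0.998
grip_force: 0.0
```

```bash
python3 - <<'E'
from h import *
c=cam("wrist","w12"); F=mpose(4); print(F,bot.read_state()["time"])
h=hsv(c)
g=cam("top","top3")
for b in boxes(g,250,1400):
    p,a,l=rect(g,b,.032)
    if abs(l[0]-88)<15 and l[1]<60: print("box",p.round(4),round(a,1),np.round(l))
# vivid mint/white lids inside the tray
hh=hsv(g); m=(hh[...,1]<40)&(hh[...,2]>150)
for b in blobs(m,150,900,k=3):
    p,a,l=rect(g,b,.038); q=((p-TO)@np.c_[TX,TY]*1e3)
    if abs(q[0])<120 and abs(q[1])<150: print("lid",q.round(1),round(a,1),np.round(l))
go(.5,.30,.25,TA,F)
E
```

```text
[ 5.24376219e-01 -4.63560966e-02  2.45854626e-01  8.37493504e+01] 27.3
box [ 0.5981 -0.2101] 171.2 [92. 25.]
lid [ -55.6 -129.2] 173.2 [126.  71.]
lid [-53.1 -55.8] 167.6 [135.  24.]
lid [72.7  6.5] 83.2 [84. 43.]
x 0.683 y -0.124 z -0.008 az -0.002 from [ 5.24400e-01 -4.64000e-02  2.45900e-01  8.37494e+01] dist 347
```

Call:
step_arm:
  series:
    - {"x":0.683,"y":-0.124,"z":0,"ax":0,"ay":0,"az":0,"grip":-1}
    - {"x":0.683,"y":-0.124,"z":0,"ax":0,"ay":0,"az":0,"grip":-1}
    - {"x":0.683,"y":-0.124,"z":0,"ax":0,"ay":0,"az":0,"grip":-1}
    - {"x":0.683,"y":-0.124,"z":0,"ax":0,"ay":0,"az":0,"grip":-1}
    - {"x":0.683,"y":-0.124,"z":0,"ax":0,"ay":0,"az":0,"grip":-1}
    - {"x":0.683,"y":-0.124,"z":0,"ax":0,"ay":0,"az":0,"grip":-1}
    - {"x":0.683,"y":-0.124,"z":0,"ax":0,"ay":0,"az":0,"grip":-1}
    - {"x":0.683,"y":-0.124,"z":0,"ax":0,"ay":0,"az":0,"grip":-1}
    - {"x":0.683,"y":-0.124,"z":0,"ax":0,"ay":0,"az":0,"grip":-1}
    - {"x":0.683,"y":-0.124,"z":0,"ax":0,"ay":0,"az":0,"grip":-1}

```text
time: 28.35
tool_pos: [0.4986, 0.2988, 0.2428]
tcp_rot: [-2.339, -2.097, 0.005]
wrist_force: [0.2, -0.1, 0.2]
width: 1.0
grip_force: 0.0
```

```bash
python3 - <<'E'
from h import *
import pickle
c=cam("wrist","w13"); F=mpose(4); print(F); pickle.dump((c,F),open("w13.pkl","wb"))
for n,p in dict(T1=(.5525,.2955,.09),T2=(.4445,.4055,.09),T3=(.4365,.2905,.09),post=(.5595,.3995,.08)).items(): print(n,proj(c,p).round())
go(.5595,.3995,.15,TA,F)
E
```

```text
[ 0.49922202  0.29846318  0.24370798 83.64738269]
T1 [[383. 218.]]
T2 [[236.  96.]]
T3 [[251. 237.]]
post [[383.  88.]]
x 0.214 y 0.097 z 0.187 az -0.005 from [ 0.4992  0.2985  0.2437 83.6474] dist 150
```

View pics/w13.png

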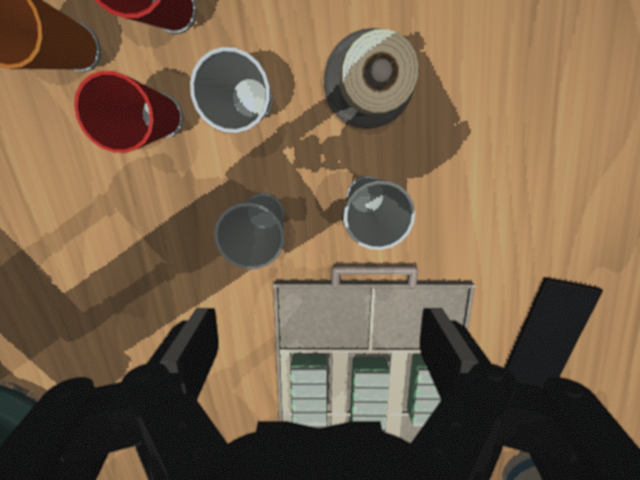

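T1's rim is centred at (379,214), T3's at (250,235) and T2's at (231,89). The tape and post are at (382,68), and the red and orange cups are upper left.

```bash
python3 - <<'E'
from h import *
import pickle
c,F=pickle.load(open("w13.pkl","rb"))
print("rims",ray(c,[(379,214),(231,89),(250,235)],.09).round(4).tolist())
for u in((344,214),(414,214)): print(ray(c,[u],.09).round(4))
print("tape",ray(c,[(381,68),(343,68),(419,68)],.064).round(4).tolist(),"post",ray(c,[(382,68)],.08))
g=imaging.read_camera("top"); print("top px of post",proj(g,[ray(c,[(382,68)],.08)[0]]).round(1))
h=hsv(g)[215:255,155:200]
print("post top search"); 
go(*ray(c,[(382,68)],.072)[0][:2],.15,TA,F)
E
```

```text
rims [[0.5496, 0.2991, 0.09], [0.4413, 0.4109, 0.09], [0.4357, 0.2923, 0.09]]
[[0.5196 0.3023 0.09  ]]
[[0.5795 0.2958 0.09  ]]
tape [[0.5617, 0.4159, 0.064], [0.5305, 0.4193, 0.064], [0.5929, 0.4125, 0.064]] post [[0.55977074 0.41404649 0.08      ]]
top px of post [[170.8 230.3]]
post top search
x 0.245 y 0.097 z 0.187 az -0.005 from [ 0.4992  0.2985  0.2437 83.6474] dist 162
```

Call:
step_arm:
  force: 35
  series:
    - {"x":0.245,"y":0.097,"z":0,"ax":0,"ay":0,"az":0,"grip":-1}
    - {"x":0.245,"y":0.097,"z":0,"ax":0,"ay":0,"az":0,"grip":-1}
    - {"x":0.245,"y":0.097,"z":0,"ax":0,"ay":0,"az":0,"grip":-1}
    - {"x":0.245,"y":0.097,"z":0.1,"ax":0,"ay":0,"az":0,"grip":-1}
    - {"x":0.245,"y":0.097,"z":0.187,"ax":0,"ay":0,"az":0,"grip":-1}
    - {"x":0.245,"y":0.097,"z":0.187,"ax":0,"ay":0,"az":0,"grip":-1}
    - {"x":0.245,"y":0.097,"z":0.187,"ax":0,"ay":0,"az":0,"grip":-1}

```text
time: 29.35
tool_pos: [0.5602, 0.4156, 0.1501]
tcp_rot: [-2.34, -2.096, 0.004]
wrist_force: [-0.1, 0.0, 1.0]
width: 0.997
grip_force: 0.0
```

```bash
python3 - <<'E'
from h import *
c=cam("wrist","w14"); F=mpose(4); print(F)
for n,p in dict(tape=(.561,.415,.064),post=(.561,.415,.08)).items(): print(n,proj(c,p).round())
g=cv2.medianBlur(cv2.cvtColor(c["img"],cv2.COLOR_RGB2GRAY),5)
for r in((60,95),(12,45)):
    q=cv2.HoughCircles(g[60:420,180:460],cv2.HOUGH_GRADIENT,1,60,param1=80,param2=20,minRadius=r[0],maxRadius=r[1])
    if q is not None:
        for x,y,R in q[0][:3]: print("circ",x+180,y+60,R,ray(c,[(x+180,y+60)],.064).round(4))
go(.561,.415,.02,TA,F)
E
```

```text
[ 0.56241498  0.4171613   0.15416517 83.71843322]
tape [[322. 247.]]
post [[322. 255.]]
circ 321.5 234.5 62.3 [[0.5618 0.4239 0.064 ]]
circ 323.5 247.5 43.3 [[0.5622 0.4144 0.064 ]]
circ 325.5 419.5 42.1 [[0.5481 0.2644 0.064 ]]
x -0.005 y -0.002 z 0.268 az -0.003 from [ 0.5624  0.4172  0.1542 83.7184] dist 134
```

The tape roll is confirmed at (0.562, 0.414). Grasp it and lift straight up.

Call:
step_arm:
  force: 35
  series:
    - {"x":-0.005,"y":0,"z":0.08,"ax":0,"ay":0,"az":0,"grip":-1}
    - {"x":-0.005,"y":0,"z":0.16,"ax":0,"ay":0,"az":0,"grip":-1}
    - {"x":-0.005,"y":0,"z":0.23,"ax":0,"ay":0,"az":0,"grip":-1}
    - {"x":-0.005,"y":0,"z":0.26,"ax":0,"ay":0,"az":0,"grip":-1}
    - {"x":-0.005,"y":0,"z":0.26,"ax":0,"ay":0,"az":0,"grip":-1}
    - {"x":-0.005,"y":0,"z":0.26,"ax":0,"ay":0,"az":0,"grip":1}
    - {"x":-0.005,"y":0,"z":0.26,"ax":0,"ay":0,"az":0,"grip":1}
    - {"x":-0.005,"y":0,"z":0.26,"ax":0,"ay":0,"az":0,"grip":1}
    - {"x":-0.005,"y":0,"z":0.26,"ax":0,"ay":0,"az":0,"grip":1}
    - {"x":-0.005,"y":0,"z":0.26,"ax":0,"ay":0,"az":0,"grip":1}

```text
time: 30.6
tool_pos: [0.5626, 0.4155, 0.0242]
tcp_rot: [2.339, 2.097, 0.009]
wrist_force: [0.3, 0.7, 6.5]
width: 0.743
grip_force: 39.2
```

```bash
python3 - <<'E'
from h import *
F=mpose(4); s=bot.read_state(); print(F,s["wrist_force"],s["width"],s["grip_force"])
E
```

```text
[5.62610082e-01 4.15526780e-01 2.42412547e-02 8.37471533e+01] [ 0.02437342 -0.03722914  5.93476469] 0.7445343474630343 39.239528607577085
```

Call:
step_arm:
  series:
    - {"x":0,"y":0,"z":-0.04,"ax":0,"ay":0,"az":0,"grip":1}
    - {"x":0,"y":0,"z":-0.08,"ax":0,"ay":0,"az":0,"grip":1}
    - {"x":0,"y":0,"z":-0.13,"ax":0,"ay":0,"az":0,"grip":1}
    - {"x":0,"y":0,"z":-0.19,"ax":0,"ay":0,"az":0,"grip":1}
    - {"x":0,"y":0,"z":-0.26,"ax":0,"ay":0,"az":0,"grip":1}
    - {"x":0,"y":0,"z":-0.3,"ax":0,"ay":0,"az":0,"grip":1}
    - {"x":0,"y":0,"z":-0.3,"ax":0,"ay":0,"az":0,"grip":1}
    - {"x":0,"y":0,"z":-0.3,"ax":0,"ay":0,"az":0,"grip":1}

```text
time: 31.6
tool_pos: [0.5604, 0.414, 0.1711]
tcp_rot: [2.339, 2.097, 0.001]
wrist_force: [-0.4, 0.2, -2.6]
width: 0.744
grip_force: 39.2
```

```bash
python3 - <<'E'
from h import *
c=cam("wrist","w15");F=mpose(4); s=bot.read_state(); print(F,s["wrist_force"],s["width"])
t=SP["end2"]; print(t,SP["end1"]); go(*t,.15,TA,F); go(t[0],t[1],.018,TA,(t[0],t[1],F[2],TA))
E
```

```text
[ 0.55927788  0.41317557  0.16854297 83.74973083] [ 0.04754213  0.72016853 -1.02502832] 0.734077956268876
[0.60407162 0.14069928] [0.48974425 0.15311921]
x -0.532 y 0.148 z 0.037 az -0.002 from [ 0.5593  0.4132  0.1685 83.7497] dist 277
x 0.000 y 0.000 z 0.301 az -0.000 from [ 0.6041  0.1407  0.1685 83.8   ] dist 151
```

Call:
step_arm:
  series:
    - {"x":-0.532,"y":0.148,"z":0,"ax":0,"ay":0,"az":0,"grip":1}
    - {"x":-0.532,"y":0.148,"z":0,"ax":0,"ay":0,"az":0,"grip":1}
    - {"x":-0.532,"y":0.148,"z":0,"ax":0,"ay":0,"az":0,"grip":1}
    - {"x":-0.532,"y":0.148,"z":0,"ax":0,"ay":0,"az":0,"grip":1}
    - {"x":-0.532,"y":0.148,"z":0,"ax":0,"ay":0,"az":0,"grip":1}
    - {"x":-0.532,"y":0.148,"z":0,"ax":0,"ay":0,"az":0,"grip":1}
    - {"x":-0.532,"y":0.148,"z":0.1,"ax":0,"ay":0,"az":0,"grip":1}
    - {"x":-0.532,"y":0.148,"z":0.2,"ax":0,"ay":0,"az":0,"grip":1}
    - {"x":-0.532,"y":0.148,"z":0.2,"ax":0,"ay":0,"az":0,"grip":1}
    - {"x":-0.532,"y":0.148,"z":0.2,"ax":0,"ay":0,"az":0,"grip":1}

```text
time: 32.85
tool_pos: [0.6034, 0.1412, 0.0691]
tcp_rot: [-2.337, -2.095, 0.006]
wrist_force: [0.0, 0.4, -0.6]
width: 0.744
grip_force: 39.9
```

```bash
python3 - <<'E'
from h import *
import pickle
c=pickle.load(open("w8.pkl","rb"))
P=((ray(c,[(161,38),(312,38),(317,38),(473,38),(175,160),(458,160),(313,160),(318,160)],.010)[:,:2]-TO)@np.c_[TX,TY]*1e3); print(P.round(1).tolist())
c=cam("wrist"); F=mpose(4); print(F,bot.read_state()["time"])
go(*SP["end2"],.0175,TA,F)
E
```

```text
[[-111.5, 143.4], [-3.8, 143.5], [-0.2, 143.5], [111.5, 143.5], [-112.5, 58.2], [111.4, 57.9], [-3.6, 58.1], [0.4, 58.1]]
[6.06976400e-01 1.42169635e-01 7.32065375e-02 8.37759308e+01] 33.1
x -0.004 y -0.005 z 0.111 az -0.001 from [6.07000e-01 1.42200e-01 7.32000e-02 8.37759e+01] dist 56
```

Call:
step_arm:
  series:
    - {"x":-0.001,"y":-0.004,"z":0.04,"ax":0,"ay":0,"az":0,"grip":1}
    - {"x":-0.001,"y":-0.004,"z":0.08,"ax":0,"ay":0,"az":0,"grip":1}
    - {"x":-0.001,"y":-0.004,"z":0.1,"ax":0,"ay":0,"az":0,"grip":1}
    - {"x":-0.001,"y":-0.004,"z":0.106,"ax":0,"ay":0,"az":0,"grip":1}
    - {"x":-0.001,"y":-0.004,"z":0.106,"ax":0,"ay":0,"az":0,"grip":1}
    - {"x":-0.001,"y":-0.004,"z":0.106,"ax":0,"ay":0,"az":0,"grip":1}
    - {"x":-0.001,"y":-0.004,"z":0.106,"ax":0,"ay":0,"az":0,"grip":1}

```text
time: 33.8
tool_pos: [0.604, 0.1414, 0.019]
tcp_rot: [2.339, 2.096, 0.003]
wrist_force: [-0.3, -0.1, -1.6]
width: 0.741
grip_force: 39.9
```

```bash
python3 - <<'E'
from h import *
for i in range(4):
    s=bot.read_state(); print(s["time"],s["tool_pos"].round(4),s["wrist_force"].round(1)); imaging.read_camera("wrist")
E
```

```text
33.8 [0.604  0.1414 0.019 ] [-0.3 -0.1 -1.6]
33.85 [0.6039 0.1414 0.0189] [-0.2  0.5 -2.4]
33.9 [0.6037 0.1414 0.0187] [-1.3 -0.2 -1.1]
33.95 [0.6035 0.1413 0.0185] [-0.   0.1 -1.7]
```

Call:
step_arm:
  series:
    - {"x":0,"y":0,"z":0.003,"ax":0,"ay":0,"az":0,"grip":1}
    - {"x":0,"y":0,"z":0.005,"ax":0,"ay":0,"az":0,"grip":1}
    - {"x":0,"y":0,"z":0.005,"ax":0,"ay":0,"az":0,"grip":1}
    - {"x":0,"y":0,"z":0.005,"ax":0,"ay":0,"az":0,"grip":1}

```text
time: 34.4
tool_pos: [0.6033, 0.1412, 0.0162]
tcp_rot: [2.339, 2.097, 0.001]
wrist_force: [-2.3, 0.0, 5.1]
width: 0.742
grip_force: 40.3
```

Call:
step_arm:
  series:
    - {"x":0,"y":0,"z":0,"ax":0,"ay":0,"az":0,"grip":-0.8}
    - {"x":0,"y":0,"z":0,"ax":0,"ay":0,"az":0,"grip":-0.8}
    - {"x":0,"y":0,"z":0,"ax":0,"ay":0,"az":0,"grip":-0.8}
    - {"x":0,"y":0,"z":0,"ax":0,"ay":0,"az":0,"grip":-0.8}
    - {"x":0,"y":0,"z":-0.06,"ax":0,"ay":0,"az":0,"grip":-1}
    - {"x":0,"y":0,"z":-0.16,"ax":0,"ay":0,"az":0,"grip":-1}
    - {"x":0,"y":0,"z":-0.26,"ax":0,"ay":0,"az":0,"grip":-1}
    - {"x":0,"y":0,"z":-0.35,"ax":0,"ay":0,"az":0,"grip":-1}
    - {"x":0,"y":0,"z":-0.4,"ax":0,"ay":0,"az":0,"grip":-1}
    - {"x":0,"y":0,"z":-0.4,"ax":0,"ay":0,"az":0,"grip":-1}
    - {"x":0,"y":0,"z":-0.4,"ax":0,"ay":0,"az":0,"grip":-1}
    - {"x":0,"y":0,"z":-0.4,"ax":0,"ay":0,"az":0,"grip":-1}

```text
time: 35.6
tool_pos: [0.6017, 0.141, 0.2132]
tcp_rot: [-2.338, -2.096, 0.005]
wrist_force: [0.2, 0.7, -1.2]
width: 1.002
grip_force: 0.0
```

```bash
cat >> h.py <<'E'
def circ(c,roi,r,z,n=3,p2=20):
    x0,x1,y0,y1=roi; g=cv2.medianBlur(cv2.cvtColor(c["img"],cv2.COLOR_RGB2GRAY),5)[y0:y1,x0:x1]
    q=cv2.HoughCircles(g,cv2.HOUGH_GRADIENT,1,30,param1=80,param2=p2,minRadius=r[0],maxRadius=r[1])
    for x,y,R in (q[0][:n] if q is not None else []): print("circ",x+x0,y+y0,R,ray(c,[(x+x0,y+y0)],z)[0,:2].round(4))
E
python3 - <<'E'
from h import *
c=cam("wrist","w16"); F=mpose(6); print(F,bot.read_state()["time"])
print("expect px",proj(c,[*SP["end2"],.056]).round())
u=proj(c,[*SP["end2"],.056])[0].astype(int); circ(c,(u[0]-60,u[0]+60,u[1]-60,u[1]+60),(28,45),.056)
go(.5496,.2991,.22,TA,F)
E
```

```text
[ 0.60194034  0.14101137  0.21323066 83.74885359] 35.95
expect px [[323. 219.]]
circ 320.5 219.5 35.5 [0.6017 0.1408]
x 0.303 y -0.138 z -0.014 az -0.002 from [ 0.6019  0.141   0.2132 83.7489] dist 167
```

The tape is on the floor of end2, within 1 mm of centre. Now tumbler 1.

Call:
step_arm:
  series:
    - {"x":0.303,"y":-0.138,"z":0,"ax":0,"ay":0,"az":0,"grip":-1}
    - {"x":0.303,"y":-0.138,"z":0,"ax":0,"ay":0,"az":0,"grip":-1}
    - {"x":0.303,"y":-0.138,"z":0,"ax":0,"ay":0,"az":0,"grip":-1}
    - {"x":0.303,"y":-0.138,"z":0,"ax":0,"ay":0,"az":0,"grip":-1}
    - {"x":0.303,"y":-0.138,"z":0,"ax":0,"ay":0,"az":0,"grip":-1}
    - {"x":0.303,"y":-0.138,"z":0,"ax":0,"ay":0,"az":0,"grip":-1}
    - {"x":0.303,"y":-0.138,"z":0,"ax":0,"ay":0,"az":0,"grip":-1}

```text
time: 36.65
tool_pos: [0.5514, 0.298, 0.2152]
tcp_rot: [2.34, 2.095, -0.001]
wrist_force: [-0.4, -0.0, -0.1]
width: 1.001
grip_force: 0.0
```

```bash
python3 - <<'E'
from h import *
c=cam("wrist","w17"); F=mpose(6); print(F)
u=proj(c,[.5496,.2991,.09])[0].astype(int); print(u); circ(c,(u[0]-70,u[0]+70,u[1]-70,u[1]+70),(36,52),.09)
go(.5496,.2991,.053,TA,F)
E
```

```text
[ 0.5514219   0.29809744  0.21526489 83.65250577]
[317 228]
circ 316.5 229.5 36.4 [0.5486 0.2986]
x 0.002 y -0.004 z 0.325 az -0.005 from [ 0.5514  0.2981  0.2153 83.6525] dist 162
```

Call:
step_arm:
  force: 25
  series:
    - {"x":0.002,"y":-0.004,"z":0.1,"ax":0,"ay":0,"az":0,"grip":-1}
    - {"x":0.002,"y":-0.004,"z":0.2,"ax":0,"ay":0,"az":0,"grip":-1}
    - {"x":0.002,"y":-0.004,"z":0.28,"ax":0,"ay":0,"az":0,"grip":-1}
    - {"x":0.002,"y":-0.004,"z":0.32,"ax":0,"ay":0,"az":0,"grip":-1}
    - {"x":0.002,"y":-0.004,"z":0.32,"ax":0,"ay":0,"az":0,"grip":-1}
    - {"x":0.002,"y":-0.004,"z":0.32,"ax":0,"ay":0,"az":0,"grip":-1}
    - {"x":0.002,"y":-0.004,"z":0.32,"ax":0,"ay":0,"az":0,"grip":1}
    - {"x":0.002,"y":-0.004,"z":0.32,"ax":0,"ay":0,"az":0,"grip":1}
    - {"x":0.002,"y":-0.004,"z":0.32,"ax":0,"ay":0,"az":0,"grip":1}
    - {"x":0.002,"y":-0.004,"z":0.32,"ax":0,"ay":0,"az":0,"grip":1}
    - {"x":0.002,"y":-0.004,"z":0.32,"ax":0,"ay":0,"az":0,"grip":1}

```text
time: 38.1
tool_pos: [0.5509, 0.3016, 0.0583]
tcp_rot: [2.338, 2.096, 0.007]
wrist_force: [-0.3, -0.3, 6.0]
width: 0.7
grip_force: 30.5
```

Call:
step_arm:
  series:
    - {"x":0,"y":0,"z":-0.04,"ax":0,"ay":0,"az":0,"grip":1}
    - {"x":0,"y":0,"z":-0.12,"ax":0,"ay":0,"az":0,"grip":1}
    - {"x":0,"y":0,"z":-0.2,"ax":0,"ay":0,"az":0,"grip":1}
    - {"x":0,"y":0,"z":-0.24,"ax":0,"ay":0,"az":0,"grip":1}
    - {"x":0,"y":0,"z":-0.24,"ax":0,"ay":0,"az":0,"grip":1}
    - {"x":0,"y":0,"z":-0.24,"ax":0,"ay":0,"az":0,"grip":1}
    - {"x":0,"y":0,"z":-0.24,"ax":0,"ay":0,"az":0,"grip":1}
    - {"x":0,"y":0,"z":-0.24,"ax":0,"ay":0,"az":0,"grip":1}

```text
time: 38.9
tool_pos: [0.5477, 0.2999, 0.1729]
tcp_rot: [-2.338, -2.096, 0.006]
wrist_force: [0.4, -0.0, -2.1]
width: 0.698
grip_force: 31.7
```

```bash
sed -i 's/SP={/SP={/; $a SP["end1"]=tray(-57.8,100.8)' h.py; python3 - <<'E'
from h import *
c=cam("wrist","w18"); F=mpose(6); s=bot.read_state(); print(F,s["wrist_force"].round(1),s["width"]); print(SP["end1"])
t=SP["end1"]; go(*t,F[2],TA,F); circ(c,(230,410,200,420),(60,110),F[2]+.037)
E
```

```text
[ 0.54838427  0.30021163  0.17390832 83.74852576] [ 0.4 -0.2 -0.6] 0.6977935308294068
[0.48942441 0.15295278]
x -0.306 y -0.085 z -0.000 az -0.002 from [ 0.5484  0.3002  0.1739 83.7485] dist 159
circ 318.5 377.5 83.4 [0.5459 0.2938]
circ 313.5 332.5 90.2 [0.5462 0.3126]
circ 337.5 350.5 61.3 [0.5538 0.3045]
```

Call:
step_arm:
  series:
    - {"x":-0.306,"y":-0.085,"z":0,"ax":0,"ay":0,"az":0,"grip":1}
    - {"x":-0.306,"y":-0.085,"z":0,"ax":0,"ay":0,"az":0,"grip":1}
    - {"x":-0.306,"y":-0.085,"z":0,"ax":0,"ay":0,"az":0,"grip":1}
    - {"x":-0.306,"y":-0.085,"z":0,"ax":0,"ay":0,"az":0,"grip":1}
    - {"x":-0.306,"y":-0.085,"z":0.08,"ax":0,"ay":0,"az":0,"grip":1}
    - {"x":-0.306,"y":-0.085,"z":0.15,"ax":0,"ay":0,"az":0,"grip":1}
    - {"x":-0.306,"y":-0.085,"z":0.2,"ax":0,"ay":0,"az":0,"grip":1}
    - {"x":-0.306,"y":-0.085,"z":0.214,"ax":0,"ay":0,"az":0,"grip":1}
    - {"x":-0.306,"y":-0.085,"z":0.214,"ax":0,"ay":0,"az":0,"grip":1}
    - {"x":-0.306,"y":-0.085,"z":0.214,"ax":0,"ay":0,"az":0,"grip":1}
    - {"x":-0.306,"y":-0.085,"z":0.214,"ax":0,"ay":0,"az":0,"grip":1}

```text
time: 40.35
tool_pos: [0.4919, 0.1537, 0.0702]
tcp_rot: [2.338, 2.096, 0.005]
wrist_force: [0.2, 0.3, 0.3]
width: 0.697
grip_force: 31.5
```

Call:
step_arm:
  series:
    - {"x":0,"y":0,"z":0.002,"ax":0,"ay":0,"az":0,"grip":1}
    - {"x":0,"y":0,"z":0.004,"ax":0,"ay":0,"az":0,"grip":1}
    - {"x":0,"y":0,"z":0.004,"ax":0,"ay":0,"az":0,"grip":1}
    - {"x":0,"y":0,"z":0.004,"ax":0,"ay":0,"az":0,"grip":1}

```text
time: 40.75
tool_pos: [0.4901, 0.1531, 0.0664]
tcp_rot: [2.339, 2.097, 0.0]
wrist_force: [0.1, -0.9, -1.1]
width: 0.697
grip_force: 31.5
```

Call:
step_arm:
  series:
    - {"x":0,"y":0,"z":0.002,"ax":0,"ay":0,"az":0,"grip":1}
    - {"x":0,"y":0,"z":0.003,"ax":0,"ay":0,"az":0,"grip":1}
    - {"x":0,"y":0,"z":0.003,"ax":0,"ay":0,"az":0,"grip":1}
    - {"x":0,"y":0,"z":0.003,"ax":0,"ay":0,"az":0,"grip":1}
    - {"x":0,"y":0,"z":0.003,"ax":0,"ay":0,"az":0,"grip":1}

```text
time: 41.25
tool_pos: [0.4901, 0.1531, 0.0647]
tcp_rot: [-2.339, -2.097, 0.0]
wrist_force: [0.4, 0.3, -1.5]
width: 0.693
grip_force: 31.5
```

Call:
step_arm:
  series:
    - {"x":0,"y":0,"z":0.002,"ax":0,"ay":0,"az":0,"grip":1}
    - {"x":0,"y":0,"z":0.004,"ax":0,"ay":0,"az":0,"grip":1}
    - {"x":0,"y":0,"z":0.004,"ax":0,"ay":0,"az":0,"grip":1}
    - {"x":0,"y":0,"z":0.004,"ax":0,"ay":0,"az":0,"grip":1}
    - {"x":0,"y":0,"z":0.004,"ax":0,"ay":0,"az":0,"grip":1}

```text
time: 41.75
tool_pos: [0.4905, 0.1532, 0.0643]
tcp_rot: [2.339, 2.097, 0.001]
wrist_force: [-3.1, -1.2, 9.6]
width: 0.697
grip_force: 31.9
```

Call:
step_arm:
  series:
    - {"x":0,"y":0,"z":0,"ax":0,"ay":0,"az":0,"grip":-1}
    - {"x":0,"y":0,"z":0,"ax":0,"ay":0,"az":0,"grip":-1}
    - {"x":0,"y":0,"z":0,"ax":0,"ay":0,"az":0,"grip":-1}
    - {"x":0,"y":0,"z":0,"ax":0,"ay":0,"az":0,"grip":-1}
    - {"x":0,"y":0,"z":-0.06,"ax":0,"ay":0,"az":0,"grip":-1}
    - {"x":0,"y":0,"z":-0.15,"ax":0,"ay":0,"az":0,"grip":-1}
    - {"x":0,"y":0,"z":-0.25,"ax":0,"ay":0,"az":0,"grip":-1}
    - {"x":0,"y":0,"z":-0.3,"ax":0,"ay":0,"az":0,"grip":-1}
    - {"x":0,"y":0,"z":-0.3,"ax":0,"ay":0,"az":0,"grip":-1}
    - {"x":0,"y":0,"z":-0.3,"ax":0,"ay":0,"az":0,"grip":-1}
    - {"x":0,"y":0,"z":-0.3,"ax":0,"ay":0,"az":0,"grip":-1}
    - {"x":0,"y":0,"z":-0.3,"ax":0,"ay":0,"az":0,"grip":-1}

```text
time: 42.95
tool_pos: [0.4887, 0.1527, 0.2105]
tcp_rot: [-2.338, -2.096, 0.006]
wrist_force: [-0.5, 0.2, -0.4]
width: 0.999
grip_force: 0.0
```

```bash
python3 - <<'E'
from h import *
c=cam("wrist","w19"); F=mpose(6); print(F)
u=proj(c,[*SP["end1"],.096])[0].astype(int); print(u); circ(c,(u[0]-70,u[0]+70,u[1]-70,u[1]+70),(36,56),.096)
go(.4357,.2923,F[2],TA,F)
E
```

```text
[ 0.48942691  0.15288759  0.21149354 83.74884319]
[321 233]
circ 322.5 240.5 36.6 [0.4896 0.1472]
x 0.265 y -0.137 z -0.000 az -0.002 from [ 0.4894  0.1529  0.2115 83.7488] dist 149
```

Call:
step_arm:
  series:
    - {"x":0.265,"y":-0.137,"z":0,"ax":0,"ay":0,"az":0,"grip":-1}
    - {"x":0.265,"y":-0.137,"z":0,"ax":0,"ay":0,"az":0,"grip":-1}
    - {"x":0.265,"y":-0.137,"z":0,"ax":0,"ay":0,"az":0,"grip":-1}
    - {"x":0.265,"y":-0.137,"z":0,"ax":0,"ay":0,"az":0,"grip":-1}
    - {"x":0.265,"y":-0.137,"z":0,"ax":0,"ay":0,"az":0,"grip":-1}
    - {"x":0.265,"y":-0.137,"z":0,"ax":0,"ay":0,"az":0,"grip":-1}
    - {"x":0.265,"y":-0.137,"z":0,"ax":0,"ay":0,"az":0,"grip":-1}
    - {"x":0.265,"y":-0.137,"z":0,"ax":0,"ay":0,"az":0,"grip":-1}

```text
time: 44.1
tool_pos: [0.437, 0.2911, 0.2128]
tcp_rot: [2.341, 2.094, -0.0]
wrist_force: [-0.6, 0.4, -0.3]
width: 1.0
grip_force: 0.0
```

```bash
cat >> h.py <<'E'
def rim(c,p,z,save=None):
    """rim circle: warp plane z to metric top-down patch (0.5 mm/px), Hough circles of radius 31 mm"""
    g=np.arange(-50,50,.5)/1e3; X,Y=np.meshgrid(g,g)
    uv=proj(c,np.c_[X.ravel()+p[0],Y.ravel()+p[1],np.full(X.size,z)]).astype(np.float32).reshape(200,200,2)
    I=cv2.remap(c["img"],uv,None,cv2.INTER_LINEAR); G=cv2.GaussianBlur(cv2.cvtColor(I,cv2.COLOR_RGB2GRAY),(5,5),0)
    q=cv2.HoughCircles(G,cv2.HOUGH_GRADIENT,1,6,param1=60,param2=12,minRadius=60,maxRadius=64)
    r=[(np.round([p[0]+(x-100)*.0005,p[1]+(y-100)*.0005],4).tolist(),R/2) for x,y,R in (q[0][:3] if q is not None else [])]
    if save: cv2.imwrite(f"pics/{save}.png",cv2.resize(I[:,:,::-1],None,fx=2,fy=2))
    return r,I
E
python3 - <<'E'
from h import *
import pickle
c=cam("wrist","w20"); F=mpose(6); print(F,bot.read_state()["time"]); print("T3",rim(c,(.4357,.2923),.09,"rA")[0])
c1,_=pickle.load(open("w13.pkl","rb"))
for n,p in dict(T1=(.5496,.2991),T2=(.4413,.4109),T3=(.4357,.2923)).items(): print("w13",n,rim(c1,p,.09)[0])
# tumbler in end1 seen from here
u=proj(c,[*SP["end1"],.096])[0]; print("end1 px",u.round()); print("end1",rim(c,SP["end1"],.096,"rB")[0])
go(.4357,.2923,.053,TA,F)
E
```

```text
[ 0.4368147   0.29154819  0.21280244 83.67080937] 44.45
T3 [([0.4343999922275543, 0.29100000858306885], np.float32(30.6)), ([0.43140000104904175, 0.29260000586509705], np.float32(31.15)), ([0.43639999628067017, 0.2939999997615814], np.float32(31.15))]
w13 T1 [([0.5497999787330627, 0.29739999771118164], np.float32(30.6)), ([0.5468999743461609, 0.29580000042915344], np.float32(30.6)), ([0.545799970626831, 0.2994000017642975], np.float32(31.7))]
w13 T2 [([0.43959999084472656, 0.4092000126838684], np.float32(30.6)), ([0.44359999895095825, 0.4115999937057495], np.float32(31.7)), ([0.44200000166893005, 0.40610000491142273], np.float32(31.7))]
w13 T3 [([0.4374000132083893, 0.2906000018119812], np.float32(30.6)), ([0.43140000104904175, 0.29260000586509705], np.float32(31.15)), ([0.43540000915527344, 0.2939999997615814], np.float32(30.6))]
end1 px [396. 374.]
end1 [([0.4897, 0.1482], np.float32(31.15)), ([0.4902, 0.1452], np.float32(30.6)), ([0.4877, 0.1512], np.float32(30.5))]
x 0.001 y -0.002 z 0.320 az -0.004 from [ 0.4368  0.2915  0.2128 83.6708] dist 160
```

Call:
step_arm:
  force: 25
  series:
    - {"x":0.001,"y":-0.002,"z":0.1,"ax":0,"ay":0,"az":0,"grip":-1}
    - {"x":0.001,"y":-0.002,"z":0.2,"ax":0,"ay":0,"az":0,"grip":-1}
    - {"x":0.001,"y":-0.002,"z":0.28,"ax":0,"ay":0,"az":0,"grip":-1}
    - {"x":0.001,"y":-0.002,"z":0.32,"ax":0,"ay":0,"az":0,"grip":-1}
    - {"x":0.001,"y":-0.002,"z":0.32,"ax":0,"ay":0,"az":0,"grip":-1}
    - {"x":0.001,"y":-0.002,"z":0.32,"ax":0,"ay":0,"az":0,"grip":-1}
    - {"x":0.001,"y":-0.002,"z":0.32,"ax":0,"ay":0,"az":0,"grip":1}
    - {"x":0.001,"y":-0.002,"z":0.32,"ax":0,"ay":0,"az":0,"grip":1}
    - {"x":0.001,"y":-0.002,"z":0.32,"ax":0,"ay":0,"az":0,"grip":1}
    - {"x":0.001,"y":-0.002,"z":0.32,"ax":0,"ay":0,"az":0,"grip":1}
    - {"x":0.001,"y":-0.002,"z":0.32,"ax":0,"ay":0,"az":0,"grip":1}

```text
time: 45.55
tool_pos: [0.4372, 0.2941, 0.0555]
tcp_rot: [2.339, 2.097, 0.007]
wrist_force: [-1.3, 0.3, 6.0]
width: 0.707
grip_force: 26.2
```

Call:
step_arm:
  series:
    - {"x":0,"y":0,"z":-0.04,"ax":0,"ay":0,"az":0,"grip":1}
    - {"x":0,"y":0,"z":-0.12,"ax":0,"ay":0,"az":0,"grip":1}
    - {"x":0,"y":0,"z":-0.2,"ax":0,"ay":0,"az":0,"grip":1}
    - {"x":0,"y":0,"z":-0.28,"ax":0,"ay":0,"az":0,"grip":1}
    - {"x":0,"y":0,"z":-0.28,"ax":0,"ay":0,"az":0,"grip":1}
    - {"x":0,"y":0,"z":-0.28,"ax":0,"ay":0,"az":0,"grip":1}
    - {"x":0,"y":0,"z":-0.28,"ax":0,"ay":0,"az":0,"grip":1}
    - {"x":0,"y":0,"z":-0.28,"ax":0,"ay":0,"az":0,"grip":1}

```text
time: 46.35
tool_pos: [0.4343, 0.2921, 0.1909]
tcp_rot: [-2.339, -2.097, 0.005]
wrist_force: [0.1, 0.2, -1.0]
width: 0.708
grip_force: 27.4
```

```bash
python3 - <<'E'
from h import *
c=cam("wrist"); F=mpose(10); s=bot.read_state(); print(F,s["wrist_force"].round(1),s["width"])
go(.4896,.153,F[2],TA,F)
E
```

```text
[ 0.43505339  0.29257898  0.19186241 83.74975035] [ 0.8  0.4 -0.6] 0.7079848154453281
x -0.266 y 0.139 z -0.000 az -0.002 from [ 0.4351  0.2926  0.1919 83.7498] dist 150
```

Call:
step_arm:
  series:
    - {"x":-0.266,"y":0.139,"z":0,"ax":0,"ay":0,"az":0,"grip":1}
    - {"x":-0.266,"y":0.139,"z":0,"ax":0,"ay":0,"az":0,"grip":1}
    - {"x":-0.266,"y":0.139,"z":0,"ax":0,"ay":0,"az":0,"grip":1}
    - {"x":-0.266,"y":0.139,"z":0,"ax":0,"ay":0,"az":0,"grip":1}
    - {"x":-0.266,"y":0.139,"z":0,"ax":0,"ay":0,"az":0,"grip":1}
    - {"x":-0.266,"y":0.139,"z":0,"ax":0,"ay":0,"az":0,"grip":1}
    - {"x":-0.266,"y":0.139,"z":0,"ax":0,"ay":0,"az":0,"grip":1}
    - {"x":-0.266,"y":0.139,"z":0,"ax":0,"ay":0,"az":0,"grip":1}
    - {"x":-0.266,"y":0.139,"z":0,"ax":0,"ay":0,"az":0,"grip":1}
    - {"x":-0.266,"y":0.139,"z":0.05,"ax":0,"ay":0,"az":0,"grip":1}
    - {"x":-0.266,"y":0.139,"z":0.08,"ax":0,"ay":0,"az":0,"grip":1}
    - {"x":-0.266,"y":0.139,"z":0.08,"ax":0,"ay":0,"az":0,"grip":1}

```text
time: 48.1
tool_pos: [0.4875, 0.1528, 0.1497]
tcp_rot: [-2.336, -2.096, 0.009]
wrist_force: [-0.9, -0.1, -0.5]
width: 0.706
grip_force: 27.5
```

Call:
step_arm:
  series:
    - {"x":0,"y":0,"z":0.02,"ax":0,"ay":0,"az":0,"grip":1}
    - {"x":0,"y":0,"z":0.04,"ax":0,"ay":0,"az":0,"grip":1}
    - {"x":0,"y":0,"z":0.06,"ax":0,"ay":0,"az":0,"grip":1}
    - {"x":0,"y":0,"z":0.07,"ax":0,"ay":0,"az":0,"grip":1}
    - {"x":0,"y":0,"z":0.07,"ax":0,"ay":0,"az":0,"grip":1}
    - {"x":0,"y":0,"z":0.07,"ax":0,"ay":0,"az":0,"grip":1}
    - {"x":0,"y":0,"z":0.07,"ax":0,"ay":0,"az":0,"grip":1}

```text
time: 48.8
tool_pos: [0.4905, 0.1532, 0.1183]
tcp_rot: [2.339, 2.097, 0.001]
wrist_force: [-0.1, -0.8, -0.7]
width: 0.707
grip_force: 27.5
```

Call:
step_arm:
  series:
    - {"x":0,"y":0,"z":0.01,"ax":0,"ay":0,"az":0,"grip":1}
    - {"x":0,"y":0,"z":0.02,"ax":0,"ay":0,"az":0,"grip":1}
    - {"x":0,"y":0,"z":0.026,"ax":0,"ay":0,"az":0,"grip":1}
    - {"x":0,"y":0,"z":0.026,"ax":0,"ay":0,"az":0,"grip":1}
    - {"x":0,"y":0,"z":0.026,"ax":0,"ay":0,"az":0,"grip":1}
    - {"x":0,"y":0,"z":0.026,"ax":0,"ay":0,"az":0,"grip":1}

```text
time: 49.4
tool_pos: [0.4901, 0.1531, 0.1048]
tcp_rot: [-2.339, -2.097, -0.0]
wrist_force: [0.7, 0.6, -1.5]
width: 0.705
grip_force: 27.5
```

Call:
step_arm:
  series:
    - {"x":0,"y":0,"z":0.003,"ax":0,"ay":0,"az":0,"grip":1}
    - {"x":0,"y":0,"z":0.006,"ax":0,"ay":0,"az":0,"grip":1}
    - {"x":0,"y":0,"z":0.006,"ax":0,"ay":0,"az":0,"grip":1}
    - {"x":0,"y":0,"z":0.006,"ax":0,"ay":0,"az":0,"grip":1}
    - {"x":0,"y":0,"z":0.006,"ax":0,"ay":0,"az":0,"grip":1}

```text
time: 49.9
tool_pos: [0.49, 0.1531, 0.1017]
tcp_rot: [-2.339, -2.097, 0.0]
wrist_force: [0.6, -0.6, -0.5]
width: 0.706
grip_force: 27.5
```

Call:
step_arm:
  series:
    - {"x":0,"y":0,"z":0.003,"ax":0,"ay":0,"az":0,"grip":1}
    - {"x":0,"y":0,"z":0.005,"ax":0,"ay":0,"az":0,"grip":1}
    - {"x":0,"y":0,"z":0.005,"ax":0,"ay":0,"az":0,"grip":1}
    - {"x":0,"y":0,"z":0.005,"ax":0,"ay":0,"az":0,"grip":1}
    - {"x":0,"y":0,"z":0.005,"ax":0,"ay":0,"az":0,"grip":1}

```text
time: 50.4
tool_pos: [0.4904, 0.1531, 0.0995]
tcp_rot: [2.339, 2.097, 0.001]
wrist_force: [0.9, -0.1, 0.9]
width: 0.709
grip_force: 27.5
```

Call:
step_arm:
  series:
    - {"x":0,"y":0,"z":0.002,"ax":0,"ay":0,"az":0,"grip":1}
    - {"x":0,"y":0,"z":0.003,"ax":0,"ay":0,"az":0,"grip":1}
    - {"x":0,"y":0,"z":0.003,"ax":0,"ay":0,"az":0,"grip":1}
    - {"x":0,"y":0,"z":0.003,"ax":0,"ay":0,"az":0,"grip":1}

```text
time: 50.8
tool_pos: [0.4909, 0.1532, 0.0985]
tcp_rot: [2.339, 2.096, 0.002]
wrist_force: [2.0, -0.7, 4.9]
width: 0.71
grip_force: 27.6
```

Call:
step_arm:
  series:
    - {"x":0,"y":0,"z":0.002,"ax":0,"ay":0,"az":0,"grip":1}
    - {"x":0,"y":0,"z":0.004,"ax":0,"ay":0,"az":0,"grip":1}
    - {"x":0,"y":0,"z":0.004,"ax":0,"ay":0,"az":0,"grip":1}
    - {"x":0,"y":0,"z":0.004,"ax":0,"ay":0,"az":0,"grip":1}

```text
time: 51.2
tool_pos: [0.4914, 0.1536, 0.0975]
tcp_rot: [2.339, 2.096, 0.004]
wrist_force: [0.4, -0.1, 11.7]
width: 0.704
grip_force: 27.9
```

Call:
step_arm:
  series:
    - {"x":0,"y":0,"z":0,"ax":0,"ay":0,"az":0,"grip":-1}
    - {"x":0,"y":0,"z":0,"ax":0,"ay":0,"az":0,"grip":-1}
    - {"x":0,"y":0,"z":0,"ax":0,"ay":0,"az":0,"grip":-1}
    - {"x":0,"y":0,"z":0,"ax":0,"ay":0,"az":0,"grip":-1}
    - {"x":0,"y":0,"z":-0.06,"ax":0,"ay":0,"az":0,"grip":-1}
    - {"x":0,"y":0,"z":-0.12,"ax":0,"ay":0,"az":0,"grip":-1}
    - {"x":0,"y":0,"z":-0.2,"ax":0,"ay":0,"az":0,"grip":-1}
    - {"x":0,"y":0,"z":-0.26,"ax":0,"ay":0,"az":0,"grip":-1}
    - {"x":0,"y":0,"z":-0.26,"ax":0,"ay":0,"az":0,"grip":-1}
    - {"x":0,"y":0,"z":-0.26,"ax":0,"ay":0,"az":0,"grip":-1}
    - {"x":0,"y":0,"z":-0.26,"ax":0,"ay":0,"az":0,"grip":-1}

```text
time: 52.3
tool_pos: [0.4889, 0.1528, 0.224]
tcp_rot: [-2.338, -2.096, 0.004]
wrist_force: [-0.8, 0.5, 0.2]
width: 1.002
grip_force: 0.0
```

```bash
python3 - <<'E'
from h import *
c=cam("wrist","w21"); F=mpose(6); print(F,bot.read_state()["time"])
print("stack rim",rim(c,SP["end1"]-[0,.003],.134)[0])
go(.4413,.4109,F[2],TA,F)
E
```

```text
[ 0.48911493  0.15282548  0.2240791  83.74990659] 52.65
stack rim [([0.4902, 0.1512], np.float32(30.6)), ([0.4887, 0.1542], np.float32(30.6)), ([0.4867, 0.1512], np.float32(30.6))]
x 0.503 y -0.151 z -0.000 az -0.002 from [ 0.4891  0.1528  0.2241 83.7499] dist 262
```

The second tumbler is nested with 11.7 N. Now the third.

Call:
step_arm:
  series:
    - {"x":0.503,"y":-0.151,"z":0,"ax":0,"ay":0,"az":0,"grip":-1}
    - {"x":0.503,"y":-0.151,"z":0,"ax":0,"ay":0,"az":0,"grip":-1}
    - {"x":0.503,"y":-0.151,"z":0,"ax":0,"ay":0,"az":0,"grip":-1}
    - {"x":0.503,"y":-0.151,"z":0,"ax":0,"ay":0,"az":0,"grip":-1}
    - {"x":0.503,"y":-0.151,"z":0,"ax":0,"ay":0,"az":0,"grip":-1}
    - {"x":0.503,"y":-0.151,"z":0.022,"ax":0,"ay":0,"az":0,"grip":-1}
    - {"x":0.503,"y":-0.151,"z":0.022,"ax":0,"ay":0,"az":0,"grip":-1}
    - {"x":0.503,"y":-0.151,"z":0.022,"ax":0,"ay":0,"az":0,"grip":-1}
    - {"x":0.503,"y":-0.151,"z":0.022,"ax":0,"ay":0,"az":0,"grip":-1}
    - {"x":0.503,"y":-0.151,"z":0.022,"ax":0,"ay":0,"az":0,"grip":-1}

```text
time: 53.65
tool_pos: [0.4432, 0.4099, 0.2152]
tcp_rot: [2.341, 2.094, 0.001]
wrist_force: [0.3, 0.3, -0.8]
width: 1.002
grip_force: 0.0
```

```bash
python3 - <<'E'
from h import *
c=cam("wrist","w22"); F=mpose(8); print(F)
print(rim(c,(.4413,.4109),.09)[0])
u=proj(c,[.4413,.4109,.09])[0].astype(int); circ(c,(u[0]-70,u[0]+70,u[1]-70,u[1]+70),(37,50),.09)
go(.4408,.4105,.053,TA,F)
E
```

```text
[ 0.44287328  0.41066397  0.21516937 83.68565631]
[([0.4399999976158142, 0.40959998965263367], np.float32(30.6)), ([0.4426000118255615, 0.4131999909877777], np.float32(31.7)), ([0.43860000371932983, 0.4065999984741211], np.float32(30.6))]
circ 316.5 229.5 38.0 [0.4405 0.4107]
x -0.001 y -0.004 z 0.324 az -0.004 from [ 0.4429  0.4107  0.2152 83.6857] dist 162
```

Call:
step_arm:
  force: 25
  series:
    - {"x":-0.001,"y":-0.004,"z":0.1,"ax":0,"ay":0,"az":0,"grip":-1}
    - {"x":-0.001,"y":-0.004,"z":0.2,"ax":0,"ay":0,"az":0,"grip":-1}
    - {"x":-0.001,"y":-0.004,"z":0.28,"ax":0,"ay":0,"az":0,"grip":-1}
    - {"x":-0.001,"y":-0.004,"z":0.322,"ax":0,"ay":0,"az":0,"grip":-1}
    - {"x":-0.001,"y":-0.004,"z":0.322,"ax":0,"ay":0,"az":0,"grip":-1}
    - {"x":-0.001,"y":-0.004,"z":0.322,"ax":0,"ay":0,"az":0,"grip":-1}
    - {"x":-0.001,"y":-0.004,"z":0.322,"ax":0,"ay":0,"az":0,"grip":1}
    - {"x":-0.001,"y":-0.004,"z":0.322,"ax":0,"ay":0,"az":0,"grip":1}
    - {"x":-0.001,"y":-0.004,"z":0.322,"ax":0,"ay":0,"az":0,"grip":1}
    - {"x":-0.001,"y":-0.004,"z":0.322,"ax":0,"ay":0,"az":0,"grip":1}
    - {"x":-0.001,"y":-0.004,"z":0.322,"ax":0,"ay":0,"az":0,"grip":1}

```text
time: 55.2
tool_pos: [0.442, 0.4125, 0.0568]
tcp_rot: [-2.339, -2.097, -0.008]
wrist_force: [-0.8, -0.1, 6.1]
width: 0.708
grip_force: 26.5
```

Call:
step_arm:
  series:
    - {"x":0,"y":0,"z":-0.04,"ax":0,"ay":0,"az":0,"grip":1}
    - {"x":0,"y":0,"z":-0.12,"ax":0,"ay":0,"az":0,"grip":1}
    - {"x":0,"y":0,"z":-0.2,"ax":0,"ay":0,"az":0,"grip":1}
    - {"x":0,"y":0,"z":-0.28,"ax":0,"ay":0,"az":0,"grip":1}
    - {"x":0,"y":0,"z":-0.36,"ax":0,"ay":0,"az":0,"grip":1}
    - {"x":0,"y":0,"z":-0.36,"ax":0,"ay":0,"az":0,"grip":1}
    - {"x":0,"y":0,"z":-0.36,"ax":0,"ay":0,"az":0,"grip":1}
    - {"x":0,"y":0,"z":-0.36,"ax":0,"ay":0,"az":0,"grip":1}
    - {"x":0,"y":0,"z":-0.36,"ax":0,"ay":0,"az":0,"grip":1}

```text
time: 56.1
tool_pos: [0.4394, 0.4102, 0.2317]
tcp_rot: [-2.339, -2.097, 0.006]
wrist_force: [0.1, -0.1, -1.2]
width: 0.71
grip_force: 27.4
```

```bash
python3 - <<'E'
from h import *
F=mpose(10); s=bot.read_state(); print(F,s["wrist_force"].round(1),s["width"])
go(.4902,.1531,F[2],TA,F)
E
```

```text
[ 0.43994617  0.41063432  0.23259628 83.74918576] [ 0.7  0.5 -1.1] 0.7099594195435136
x -0.501 y 0.156 z -0.000 az -0.002 from [ 0.4399  0.4106  0.2326 83.7492] dist 262
```

Call:
step_arm:
  series:
    - {"x":-0.501,"y":0.156,"z":0,"ax":0,"ay":0,"az":0,"grip":1}
    - {"x":-0.501,"y":0.156,"z":0,"ax":0,"ay":0,"az":0,"grip":1}
    - {"x":-0.501,"y":0.156,"z":0,"ax":0,"ay":0,"az":0,"grip":1}
    - {"x":-0.501,"y":0.156,"z":0,"ax":0,"ay":0,"az":0,"grip":1}
    - {"x":-0.501,"y":0.156,"z":0,"ax":0,"ay":0,"az":0,"grip":1}
    - {"x":-0.501,"y":0.156,"z":0,"ax":0,"ay":0,"az":0,"grip":1}
    - {"x":-0.501,"y":0.156,"z":0,"ax":0,"ay":0,"az":0,"grip":1}
    - {"x":-0.501,"y":0.156,"z":0,"ax":0,"ay":0,"az":0,"grip":1}
    - {"x":-0.501,"y":0.156,"z":0,"ax":0,"ay":0,"az":0,"grip":1}
    - {"x":-0.501,"y":0.156,"z":0,"ax":0,"ay":0,"az":0,"grip":1}
    - {"x":-0.501,"y":0.156,"z":0,"ax":0,"ay":0,"az":0,"grip":1}
    - {"x":-0.501,"y":0.156,"z":0.04,"ax":0,"ay":0,"az":0,"grip":1}

```text
time: 57.8
tool_pos: [0.4928, 0.1551, 0.2166]
tcp_rot: [2.335, 2.097, 0.009]
wrist_force: [1.1, 1.2, -0.7]
width: 0.702
grip_force: 27.4
```

Call:
step_arm:
  series:
    - {"x":0,"y":0,"z":0.03,"ax":0,"ay":0,"az":0,"grip":1}
    - {"x":0,"y":0,"z":0.05,"ax":0,"ay":0,"az":0,"grip":1}
    - {"x":0,"y":0,"z":0.07,"ax":0,"ay":0,"az":0,"grip":1}
    - {"x":0,"y":0,"z":0.09,"ax":0,"ay":0,"az":0,"grip":1}
    - {"x":0,"y":0,"z":0.11,"ax":0,"ay":0,"az":0,"grip":1}
    - {"x":0,"y":0,"z":0.115,"ax":0,"ay":0,"az":0,"grip":1}
    - {"x":0,"y":0,"z":0.115,"ax":0,"ay":0,"az":0,"grip":1}
    - {"x":0,"y":0,"z":0.115,"ax":0,"ay":0,"az":0,"grip":1}
    - {"x":0,"y":0,"z":0.115,"ax":0,"ay":0,"az":0,"grip":1}

```text
time: 58.7
tool_pos: [0.4912, 0.1536, 0.157]
tcp_rot: [2.339, 2.097, 0.002]
wrist_force: [-0.1, 0.7, -1.1]
width: 0.709
grip_force: 27.4
```

Call:
step_arm:
  series:
    - {"x":0,"y":0,"z":0.01,"ax":0,"ay":0,"az":0,"grip":1}
    - {"x":0,"y":0,"z":0.02,"ax":0,"ay":0,"az":0,"grip":1}
    - {"x":0,"y":0,"z":0.027,"ax":0,"ay":0,"az":0,"grip":1}
    - {"x":0,"y":0,"z":0.027,"ax":0,"ay":0,"az":0,"grip":1}
    - {"x":0,"y":0,"z":0.027,"ax":0,"ay":0,"az":0,"grip":1}
    - {"x":0,"y":0,"z":0.027,"ax":0,"ay":0,"az":0,"grip":1}
    - {"x":0,"y":0,"z":0.027,"ax":0,"ay":0,"az":0,"grip":1}

```text
time: 59.4
tool_pos: [0.4907, 0.1535, 0.1429]
tcp_rot: [2.339, 2.097, 0.0]
wrist_force: [0.6, -0.8, 0.2]
width: 0.706
grip_force: 27.4
```

Call:
step_arm:
  series:
    - {"x":0,"y":0,"z":0.003,"ax":0,"ay":0,"az":0,"grip":1}
    - {"x":0,"y":0,"z":0.005,"ax":0,"ay":0,"az":0,"grip":1}
    - {"x":0,"y":0,"z":0.005,"ax":0,"ay":0,"az":0,"grip":1}
    - {"x":0,"y":0,"z":0.005,"ax":0,"ay":0,"az":0,"grip":1}
    - {"x":0,"y":0,"z":0.005,"ax":0,"ay":0,"az":0,"grip":1}

```text
time: 59.9
tool_pos: [0.4907, 0.1535, 0.1403]
tcp_rot: [2.339, 2.097, 0.0]
wrist_force: [-0.4, 0.0, -0.4]
width: 0.706
grip_force: 27.4
```

Call:
step_arm:
  series:
    - {"x":0,"y":0,"z":0.003,"ax":0,"ay":0,"az":0,"grip":1}
    - {"x":0,"y":0,"z":0.005,"ax":0,"ay":0,"az":0,"grip":1}
    - {"x":0,"y":0,"z":0.005,"ax":0,"ay":0,"az":0,"grip":1}
    - {"x":0,"y":0,"z":0.005,"ax":0,"ay":0,"az":0,"grip":1}
    - {"x":0,"y":0,"z":0.005,"ax":0,"ay":0,"az":0,"grip":1}

```text
time: 60.4
tool_pos: [0.4906, 0.1535, 0.1377]
tcp_rot: [-2.339, -2.097, 0.0]
wrist_force: [1.4, 0.3, -1.5]
width: 0.709
grip_force: 27.4
```

Call:
step_arm:
  series:
    - {"x":0,"y":0,"z":0.002,"ax":0,"ay":0,"az":0,"grip":1}
    - {"x":0,"y":0,"z":0.004,"ax":0,"ay":0,"az":0,"grip":1}
    - {"x":0,"y":0,"z":0.004,"ax":0,"ay":0,"az":0,"grip":1}
    - {"x":0,"y":0,"z":0.004,"ax":0,"ay":0,"az":0,"grip":1}
    - {"x":0,"y":0,"z":0.004,"ax":0,"ay":0,"az":0,"grip":1}

```text
time: 60.9
tool_pos: [0.4911, 0.1536, 0.1363]
tcp_rot: [2.339, 2.097, 0.002]
wrist_force: [-0.5, 0.2, 2.8]
width: 0.711
grip_force: 27.5
```

Contact. One more light push, then release and rise.

Call:
step_arm:
  series:
    - {"x":0,"y":0,"z":0.003,"ax":0,"ay":0,"az":0,"grip":1}
    - {"x":0,"y":0,"z":0.005,"ax":0,"ay":0,"az":0,"grip":1}
    - {"x":0,"y":0,"z":0.005,"ax":0,"ay":0,"az":0,"grip":1}
    - {"x":0,"y":0,"z":0.005,"ax":0,"ay":0,"az":0,"grip":1}

```text
time: 61.3
tool_pos: [0.4916, 0.154, 0.1353]
tcp_rot: [2.339, 2.096, 0.003]
wrist_force: [-2.1, 0.4, 11.1]
width: 0.709
grip_force: 27.8
```

Call:
step_arm:
  series:
    - {"x":0,"y":0,"z":0,"ax":0,"ay":0,"az":0,"grip":-1}
    - {"x":0,"y":0,"z":0,"ax":0,"ay":0,"az":0,"grip":-1}
    - {"x":0,"y":0,"z":0,"ax":0,"ay":0,"az":0,"grip":-1}
    - {"x":0,"y":0,"z":0,"ax":0,"ay":0,"az":0,"grip":-1}
    - {"x":0,"y":0,"z":-0.06,"ax":0,"ay":0,"az":0,"grip":-1}
    - {"x":0,"y":0,"z":-0.12,"ax":0,"ay":0,"az":0,"grip":-1}
    - {"x":0,"y":0,"z":-0.2,"ax":0,"ay":0,"az":0,"grip":-1}
    - {"x":0,"y":0,"z":-0.28,"ax":0,"ay":0,"az":0,"grip":-1}
    - {"x":0,"y":0,"z":-0.36,"ax":0,"ay":0,"az":0,"grip":-1}
    - {"x":-0.3,"y":0,"z":-0.36,"ax":0,"ay":0,"az":0,"grip":-1}
    - {"x":-0.3,"y":0,"z":-0.36,"ax":0,"ay":0,"az":0,"grip":-1}
    - {"x":-0.3,"y":0,"z":-0.36,"ax":0,"ay":0,"az":0,"grip":-1}

```text
time: 62.5
tool_pos: [0.474, 0.0034, 0.3136]
tcp_rot: [2.337, 2.099, 0.001]
wrist_force: [0.7, -0.1, -0.5]
width: 1.0
grip_force: 0.0
```

Call:
step_arm:
  series:
    - {"x":0,"y":0,"z":0,"ax":0,"ay":0,"az":0,"grip":-1}
    - {"x":0,"y":0,"z":0,"ax":0,"ay":0,"az":0,"grip":-1}
    - {"x":0,"y":0,"z":0,"ax":0,"ay":0,"az":0,"grip":-1}
    - {"x":0,"y":0,"z":0,"ax":0,"ay":0,"az":0,"grip":-1}

```text
time: 62.9
tool_pos: [0.4744, 0.0057, 0.313]
tcp_rot: [-2.337, -2.099, 0.0]
wrist_force: [0.2, 0.9, 0.3]
width: 0.998
grip_force: 0.0
```

```bash
python3 - <<'E'
from h import *
c=cam("wrist"); s=cam("scene"); g=cam("top")
u=proj(s,[*TO,.03])[0].astype(int); a=cv2.resize(s["img"][u[1]-75:u[1]+75,u[0]-100:u[0]+100],(400,300))
v=proj(g,[*TO,.03])[0].astype(int); b=cv2.resize(g["img"][v[1]-75:v[1]+75,v[0]-100:v[0]+100],(400,300))
w=cv2.resize(c["img"],(400,300)); t=cv2.resize(g["img"],(400,300))
cv2.imwrite("pics/fin.png",np.vstack([np.hstack([a,b]),np.hstack([w,t])])[:,:,::-1]); print(mpose(2),bot.read_state()["time"])
E
```

```text
[4.74399207e-01 5.52160677e-03 3.13109554e-01 8.38678782e+01] 63.15
```

View pics/fin.png

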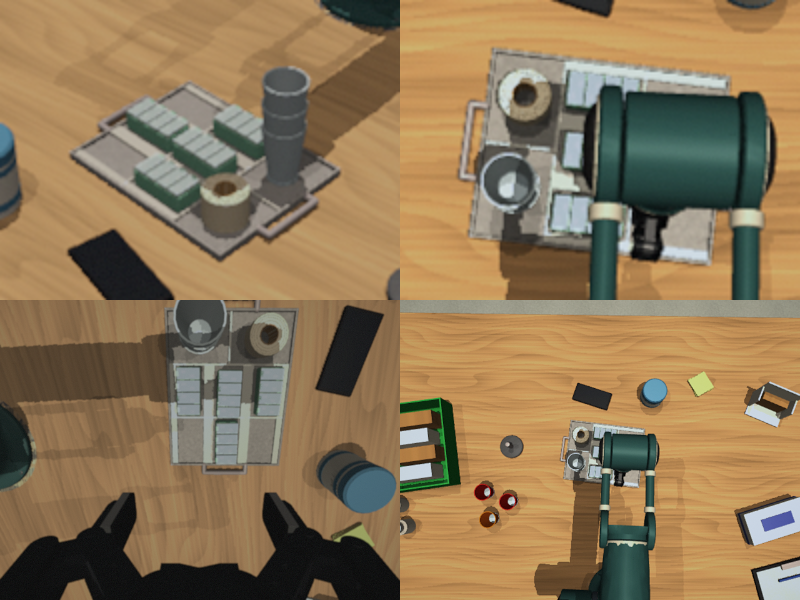

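All three tumblers stand in one upright stack in end1, and the tape is flat in end2. The boxes are in near1–3 and far2, and the phone and wipes haven't moved. One last numeric check of the boxes.

```bash
python3 - <<'E'
from h import *
c=cam("wrist")
# metric top-down view of the tray at lid height, 0.5 mm/px, tray axes
x=np.arange(-120,120,.5)/1e3; y=np.arange(-150,60,.5)/1e3; X,Y=np.meshgrid(x,y)
W=TO+X[...,None]*TX+Y[...,None]*TY
uv=proj(c,np.c_[W.reshape(-1,2),np.full(X.size,.038)]).astype(np.float32).reshape(*X.shape,2)
h=cv2.cvtColor(cv2.remap(c["img"],uv,None,cv2.INTER_LINEAR),cv2.COLOR_RGB2HSV).astype(int)
m=((h[...,0]>85)&(h[...,0]<125)&(h[...,1]>12)&(h[...,2]>100)).astype(np.uint8)
m=cv2.morphologyEx(cv2.morphologyEx(m,cv2.MORPH_CLOSE,np.ones((9,9))),cv2.MORPH_OPEN,np.ones((15,15)))
for b in cv2.findContours(m,0,2)[0]:
    (u,v),(w,l),a=cv2.minAreaRect(b)
    if w*l>3000: print("ctr mm",round(u/2-120,1),round(v/2-150,1),"size",round(w/2),round(l/2),"ang",round(a,1))
E
```

```text
ctr mm 72.5 7.2 size 39 82 ang 0.0
ctr mm -78.2 7.0 size 84 40 ang 90.0
ctr mm -2.7 2.3 size 82 41 ang 89.4
ctr mm -3.2 -92.8 size 82 40 ang 90.0
```

Box near2 reads about 4 mm closer to the far row than its neighbours. I'll clear the arm and check it from above.

Call:
step_arm:
  series:
    - {"x":-0.6,"y":0,"z":0,"ax":0,"ay":0,"az":0,"grip":-1}
    - {"x":-0.6,"y":0,"z":0,"ax":0,"ay":0,"az":0,"grip":-1}
    - {"x":-0.6,"y":0,"z":0,"ax":0,"ay":0,"az":0,"grip":-1}
    - {"x":-0.6,"y":0,"z":0,"ax":0,"ay":0,"az":0,"grip":-1}
    - {"x":-0.6,"y":0,"z":0,"ax":0,"ay":0,"az":0,"grip":-1}
    - {"x":-0.6,"y":0,"z":0,"ax":0,"ay":0,"az":0,"grip":-1}
    - {"x":-0.6,"y":0,"z":0,"ax":0,"ay":0,"az":0,"grip":-1}
    - {"x":-0.6,"y":0,"z":0,"ax":0,"ay":0,"az":0,"grip":-1}
    - {"x":-0.6,"y":0,"z":0,"ax":0,"ay":0,"az":0,"grip":-1}

```text
time: 64.1
tool_pos: [0.4418, -0.2928, 0.3131]
tcp_rot: [-2.338, -2.097, -0.001]
wrist_force: [0.6, -0.0, 0.6]
width: 0.999
grip_force: 0.0
```

```bash
cat > chk.py <<'E'
from h import *
def lids(c):
    x=np.arange(-120,120,.5)/1e3; y=np.arange(-150,60,.5)/1e3; X,Y=np.meshgrid(x,y)
    W=TO+X[...,None]*TX+Y[...,None]*TY
    uv=proj(c,np.c_[W.reshape(-1,2),np.full(X.size,.038)]).astype(np.float32).reshape(*X.shape,2)
    h=cv2.cvtColor(cv2.remap(c["img"],uv,None,cv2.INTER_LINEAR),cv2.COLOR_RGB2HSV).astype(int)
    m=((h[...,0]>85)&(h[...,0]<125)&(h[...,1]>12)&(h[...,2]>100)).astype(np.uint8)
    m=cv2.morphologyEx(cv2.morphologyEx(m,cv2.MORPH_CLOSE,np.ones((9,9))),cv2.MORPH_OPEN,np.ones((15,15)))
    for b in cv2.findContours(m,0,2)[0]:
        u,v,w,l=cv2.boundingRect(b)
        if w*l>3000: print("x %.1f..%.1f y %.1f..%.1f ang %.1f"%(u/2-120,(u+w)/2-120,v/2-150,(v+l)/2-150,cv2.minAreaRect(b)[2]))
E
python3 - <<'E'
from chk import *
import pickle
print("w8 (after box 2)"); lids(pickle.load(open("w8.pkl","rb")))
print("w13 (t=28)"); lids(pickle.load(open("w13.pkl","rb"))[0])
for n in("top","scene"): print(n); lids(imaging.read_camera(n))
E
```

```text
w8 (after box 2)
x 53.5..92.5 y -9.5..48.5 ang 90.0
x -24.0..17.0 y -33.5..49.0 ang 90.0
w13 (t=28)
top
x -99.0..-56.5 y -34.0..57.0 ang 90.0
x 52.0..95.0 y -35.0..50.0 ang 90.0
x -23.5..18.5 y -39.5..45.5 ang 88.6
x -51.0..-32.5 y -117.0..21.5 ang 90.0
x -24.5..40.0 y -139.5..56.5 ang 89.1
scene
```

```bash
python3 -c "
from workcell import bot
print(bot.finish_job())"
```

```text
the job is handed in; nothing more can be done
None
```

I handed the job in at about 64 s: the four boxes found are in near1, near2, near3 and far2, the tape lies flat in one square compartment, and the three tumblers are nested in the other (pushes under 12 N); the near2 box sits about 4 mm off centre and about 1° askew, apparently still flat within its recess, and I left it that way.

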